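# Thread-inspection changeover: snap in nest inserts, slide on the gauge cartridge

## Task

Set this thread-inspection station up for the next batch: put every nest insert from the blue mat into a pocket of its own in the nest plate and press each one straight down with the hand pusher until it snaps in with its flange flush on the plate; do not push them home with the gripper itself, and keep the gripper off them once they are in. When all inserts are in, slide the gauge cartridge, gauge foremost, onto the T-rail of its guide from the open end until the catches click and hold it. Finish with the pusher standing in its dish, and leave the ring gauge, screwdriver and red tray where they are.

Things in the scene. Friction and masses are not known exactly. Their poses are not given: they have to be found in the camera images.
- insert0: nest insert (3 to 5 are present; None if absent), 38 mm tall, upright on the blue mat. From the bottom: brass plug 20 mm tall (foot 31 mm, widening to 38.5 mm, snap groove 5 to 11.5 mm up), orange flange 50 mm across, 4 mm thick, orange collar 30 mm square, 24 to 38 mm up, flat top (grip it here, across its sides). 80 g. Origin: centre of the foot; z up; x, y square to the collar's sides.
- insert1: nest insert (3 to 5 are present; None if absent), 38 mm tall, upright on the blue mat. From the bottom: brass plug 20 mm tall (foot 31 mm, widening to 38.5 mm, snap groove 5 to 11.5 mm up), orange flange 50 mm across, 4 mm thick, orange collar 30 mm square, 24 to 38 mm up, flat top (grip it here, across its sides). 80 g. Origin: centre of the foot; z up; x, y square to the collar's sides.
- insert2: nest insert (3 to 5 are present; None if absent), 38 mm tall, upright on the blue mat. From the bottom: brass plug 20 mm tall (foot 31 mm, widening to 38.5 mm, snap groove 5 to 11.5 mm up), orange flange 50 mm across, 4 mm thick, orange collar 30 mm square, 24 to 38 mm up, flat top (grip it here, across its sides). 80 g. Origin: centre of the foot; z up; x, y square to the collar's sides.
- insert3: nest insert (3 to 5 are present; None if absent), 38 mm tall, upright on the blue mat. From the bottom: brass plug 20 mm tall (foot 31 mm, widening to 38.5 mm, snap groove 5 to 11.5 mm up), orange flange 50 mm across, 4 mm thick, orange collar 30 mm square, 24 to 38 mm up, flat top (grip it here, across its sides). 80 g. Origin: centre of the foot; z up; x, y square to the collar's sides.
- insert4: nest insert (3 to 5 are present; None if absent), 38 mm tall, upright on the blue mat. From the bottom: brass plug 20 mm tall (foot 31 mm, widening to 38.5 mm, snap groove 5 to 11.5 mm up), orange flange 50 mm across, 4 mm thick, orange collar 30 mm square, 24 to 38 mm up, flat top (grip it here, across its sides). 80 g. Origin: centre of the foot; z up; x, y square to the collar's sides.
- nest_plate: aluminium nest plate 160 (x) x 236 x 27 mm, fixed flat on the table, with six equal round pockets 76 mm apart in two rows of three, 40 mm across, 21 mm deep, with three spring balls in the wall 11.5 mm below the top. Origin: centre of its underside; z up; x, y along its sides. A narrow clamp rail on two sides.
- pocket0 (a point): centre of one pocket's mouth, level with the plate's top. An insert set in loosely stops on the spring balls, foot 12 mm below the mouth, flange 8 mm above the plate; a push of about 12 N straight down on its top snaps it in: flange flush on the plate, foot 20 mm below the mouth. Any insert fits any pocket. Axes as nest_plate.
- pocket1 (a point): centre of one pocket's mouth, level with the plate's top. An insert set in loosely stops on the spring balls, foot 12 mm below the mouth, flange 8 mm above the plate; a push of about 12 N straight down on its top snaps it in: flange flush on the plate, foot 20 mm below the mouth. Any insert fits any pocket. Axes as nest_plate.
- pocket2 (a point): centre of one pocket's mouth, level with the plate's top. An insert set in loosely stops on the spring balls, foot 12 mm below the mouth, flange 8 mm above the plate; a push of about 12 N straight down on its top snaps it in: flange flush on the plate, foot 20 mm below the mouth. Any insert fits any pocket. Axes as nest_plate.
- pocket3 (a point): centre of one pocket's mouth, level with the plate's top. An insert set in loosely stops on the spring balls, foot 12 mm below the mouth, flange 8 mm above the plate; a push of about 12 N straight down on its top snaps it in: flange flush on the plate, foot 20 mm below the mouth. Any insert fits any pocket. Axes as nest_plate.
- pocket4 (a point): centre of one pocket's mouth, level with the plate's top. An insert set in loosely stops on the spring balls, foot 12 mm below the mouth, flange 8 mm above the plate; a push of about 12 N straight down on its top snaps it in: flange flush on the plate, foot 20 mm below the mouth. Any insert fits any pocket. Axes as nest_plate.
- pocket5 (a point): centre of one pocket's mouth, level with the plate's top. An insert set in loosely stops on the spring balls, foot 12 mm below the mouth, flange 8 mm above the plate; a push of about 12 N straight down on its top snaps it in: flange flush on the plate, foot 20 mm below the mouth. Any insert fits any pocket. Axes as nest_plate.
- pusher: hand pusher, upright in its dish: white round foot 42 mm across, 14 mm tall, flat underside; aluminium shank 24 mm square, 14 to 48 mm above the underside (grip it here across its sides, fingertips just above the foot); black cap 23 mm across on top; 63 mm tall in all. About 0.3 kg. Origin: centre of the underside; z up; x, y square to the shank's sides.
- dish: grey round dish, the pusher's stand, fixed: 62 mm across, 10 mm tall, inside 54 mm across, its floor 3 mm above the table. Origin: centre of its underside on the table.
- cartridge: gauge cartridge, upright on the table: blue block 64 mm long (x), 44 mm wide; black grip rib on top 52 mm long, 18 mm wide, 40 to 66 mm above the underside (grip it across, fingertips just above the block); T-channel below, open at both ends; a notch halfway along each side; steel thread gauge out of its front (+x). About 0.45 kg. Origin: centre of the underside; z up.
- gauge_tip (a point): front tip of the cartridge's thread gauge, 66 mm ahead (+x) of the cartridge's origin and 31 mm above its underside. The cartridge's channel: 32 mm wide inside, roof 16 mm up, two lips at the bottom 5 mm thick with a 20 mm slot between.
- guide: gauge guide, fixed: dark steel bed 190 x 92 x 12 mm flat on the table; x points along it from the bare entry end to the stop, z up. On it a steel T-rail with a round nose (head 28 mm wide, 6 mm thick, underside 7.5 mm above the bed; web 16 mm wide). Slide the cartridge along +x, lips on the bed, gauge leading. Origin: centre of its underside.
- guide_entry (a point): on the top of the guide's bed: where the cartridge's origin goes when it is set down on the bare entry end. The rail's nose starts 36 mm further along +x. Axes as guide.
- guide_home (a point): on the bed's top, 100 mm along +x from guide_entry: where the cartridge's origin lies when home. Two spring rollers in yellow blocks (17 mm tall, from 27 mm either side of the rail's middle) catch its side notches here, which takes a push of about 10 N; an aluminium stop 20 mm tall ends the travel 0.5 mm further. Axes as guide.
- ring_gauge: bystander: loose steel ring gauge 60 mm across, 18 mm tall, lying flat. Origin: centre of its underside.
- screwdriver: bystander: loose screwdriver with a red handle, lying on the table. Origin: underneath its middle.
- reject_tray: bystander: loose small red tray 110 x 80 x 35 mm with a few bolts. Origin: centre of its underside.

How it is judged:
On the way, in this order (a step that is already met when the one before it is completed fails the run):
1. every insert is snapped home in a pocket ((horizontal distance between insert0 and pocket0 below 0.004 m or horizontal distance between insert0 and pocket1 below 0.004 m or horizontal distance between insert0 and pocket2 below 0.004 m or horizontal distance between insert0 and pocket3 below 0.004 m or horizontal distance between insert0 and pocket4 below 0.004 m or horizontal distance between insert0 and pocket5 below 0.004 m) and z of each of insert0, insert1, insert2, insert3, insert4 in the frame of nest_plate below 0.0088 m and angle between each of insert0, insert1, insert2, insert3, insert4's own z axis and vertical below 0.08 rad and (horizontal distance between insert1 and pocket0 below 0.004 m or horizontal distance between insert1 and pocket1 below 0.004 m or horizontal distance between insert1 and pocket2 below 0.004 m or horizontal distance between insert1 and pocket3 below 0.004 m or horizontal distance between insert1 and pocket4 below 0.004 m or horizontal distance between insert1 and pocket5 below 0.004 m) and (horizontal distance between insert2 and pocket0 below 0.004 m or horizontal distance between insert2 and pocket1 below 0.004 m or horizontal distance between insert2 and pocket2 below 0.004 m or horizontal distance between insert2 and pocket3 below 0.004 m or horizontal distance between insert2 and pocket4 below 0.004 m or horizontal distance between insert2 and pocket5 below 0.004 m) and (horizontal distance between insert3 and pocket0 below 0.004 m or horizontal distance between insert3 and pocket1 below 0.004 m or horizontal distance between insert3 and pocket2 below 0.004 m or horizontal distance between insert3 and pocket3 below 0.004 m or horizontal distance between insert3 and pocket4 below 0.004 m or horizontal distance between insert3 and pocket5 below 0.004 m) and (horizontal distance between insert4 and pocket0 below 0.004 m or horizontal distance between insert4 and pocket1 below 0.004 m or horizontal distance between insert4 and pocket2 below 0.004 m or horizontal distance between insert4 and pocket3 below 0.004 m or horizontal distance between insert4 and pocket4 below 0.004 m or horizontal distance between insert4 and pocket5 below 0.004 m)), for 0.2 s.
2. then the gauge cartridge is home on its rail, held by the catches (x of cartridge in the frame of guide_home between -0.0025 and 0.0025 m and y of cartridge in the frame of guide_home between -0.004 and 0.004 m and z of cartridge in the frame of guide_home between -0.003 and 0.003 m and x of gauge_tip in the frame of guide_home above 0.05 m), for 0.2 s.
At the end, for the whole second after the job is handed in: each insert upright in a pocket: within 4 mm of its centre, foot at least 18.2 mm below the mouth; cartridge within 2.5 mm of guide_home along the rail, 4 mm across, 3 mm in height, gauge towards the stop; pusher upright on the floor of its dish; all at rest, released (all of step 1 and all of step 2 and horizontal distance between pusher and dish below 0.009 m and z of pusher in the frame of dish below 0.006 m and angle between pusher's own z axis and vertical below 0.1 rad and linear speed of each of cartridge, pusher, insert0, insert1, insert2, insert3, insert4 below 0.02 m/s); the robot touches nothing.
It fails at once if an insert is pushed home by the fingers, or held by them once it is in (finger force over 2 N on an insert more than 16.5 mm deep in a pocket) (((horizontal distance between insert0 and pocket0 below 0.006 m or horizontal distance between insert0 and pocket1 below 0.006 m or horizontal distance between insert0 and pocket2 below 0.006 m or horizontal distance between insert0 and pocket3 below 0.006 m or horizontal distance between insert0 and pocket4 below 0.006 m or horizontal distance between insert0 and pocket5 below 0.006 m) and z of insert0 in the frame of nest_plate below 0.0105 m and contact force between the fingers and insert0 above 2 N) or ((horizontal distance between insert1 and pocket0 below 0.006 m or horizontal distance between insert1 and pocket1 below 0.006 m or horizontal distance between insert1 and pocket2 below 0.006 m or horizontal distance between insert1 and pocket3 below 0.006 m or horizontal distance between insert1 and pocket4 below 0.006 m or horizontal distance between insert1 and pocket5 below 0.006 m) and z of insert1 in the frame of nest_plate below 0.0105 m and contact force between the fingers and insert1 above 2 N) or ((horizontal distance between insert2 and pocket0 below 0.006 m or horizontal distance between insert2 and pocket1 below 0.006 m or horizontal distance between insert2 and pocket2 below 0.006 m or horizontal distance between insert2 and pocket3 below 0.006 m or horizontal distance between insert2 and pocket4 below 0.006 m or horizontal distance between insert2 and pocket5 below 0.006 m) and z of insert2 in the frame of nest_plate below 0.0105 m and contact force between the fingers and insert2 above 2 N) or ((horizontal distance between insert3 and pocket0 below 0.006 m or horizontal distance between insert3 and pocket1 below 0.006 m or horizontal distance between insert3 and pocket2 below 0.006 m or horizontal distance between insert3 and pocket3 below 0.006 m or horizontal distance between insert3 and pocket4 below 0.006 m or horizontal distance between insert3 and pocket5 below 0.006 m) and z of insert3 in the frame of nest_plate below 0.0105 m and contact force between the fingers and insert3 above 2 N) or ((horizontal distance between insert4 and pocket0 below 0.006 m or horizontal distance between insert4 and pocket1 below 0.006 m or horizontal distance between insert4 and pocket2 below 0.006 m or horizontal distance between insert4 and pocket3 below 0.006 m or horizontal distance between insert4 and pocket4 below 0.006 m or horizontal distance between insert4 and pocket5 below 0.006 m) and z of insert4 in the frame of nest_plate below 0.0105 m and contact force between the fingers and insert4 above 2 N)).
It fails at once if the ring gauge is moved by more than 2 cm (distance of ring_gauge from where it was at the start of the episode above 0.02 m).
It fails at once if the screwdriver is moved by more than 2 cm (distance of screwdriver from where it was at the start of the episode above 0.02 m).
It fails at once if the red tray is moved by more than 2 cm (distance of reject_tray from where it was at the start of the episode above 0.02 m).
Of insert0, insert1, insert2, insert3, insert4 only 3 to 5 are there at a start; the rules pass over those that are not, and their reading is None.
At some moment in a run one of insert0, insert1, insert2, insert3, insert4, cartridge may be knocked a few centimetres aside while the robot is not near it.
It also fails if it takes over 210 s, if anything falls off the work surface, if the arm or the gripper's body presses on something with over 40 N, if the wrist force passes 120 N, or if a joint passes its speed limit or range.

## Robot

A 7-joint arm with a two-finger parallel gripper is mounted at the origin on the work surface. World frame = base frame: x ahead of the robot, y to its left, z up, the work surface at z = 0. Lengths are in m, angles in rad, forces in N, time in s.
With the tool pointing down it reaches from about 0.4 to 0.85 m from the base axis. Payload 10.4 kg.
Tool frame: the origin (TCP) lies on the centre line of the jaws, within the pads' length; the fingertips stand 17 mm ahead of it and the grasp point (between the pads) lies 2 mm behind it; z points along the fingers, y is the direction in which the jaws open and shut (so a half turn about z gives the same grasp; the last joint's range is limited). The gripper opens to 87 mm and grips with 3 to 60 N. Pads are 19 mm wide; open, the fingers measure 117 mm over their backs; the gripper's body (75 mm by 190 mm) begins 51 mm behind the grasp point.
Start: joints at [1.182, 0.332, -0.065, 1.46, 0.022, 1.35, -0.088], TCP at [0.224, -0.584, 0.24] pointing down, gripper open.
Joint ranges: [-2.6, 2.6], [-0.5, 2.12], [-1.47, 1.34], [0.16, 2.42], [-1.27, 4.41], [0.06, 2.06], [-2.6, 2.6]. Speed limits (rad/s): [2.22, 2.22, 2.79, 2.79, 3.14, 3.14, 3.14].

## Interface

Orientations are given as a unit quaternion [x, y, z, w].
In Python, from bench import r gives the robot as it stands.
- The arm moves only by the tool apply_moves, never from a script. Its argument "commands" is a list of rows, each an object with "rot": the turn, a rotation vector about the world's x, y, z in units of 180 degrees (1.0 is 180 degrees), a list of three; "linear": the shift along the world's x, y, z in units of 0.3 m (1.0 is 0.3 m), a list of three; "grip": the closure, from -1 (fully open) to 1 (shut). A call has 1 to 20 rows; each row is the pose to reach, as a shift and turn from the pose commanded when the call began, turning the shorter way round; what a row does not reach only later rows make up. A row lasts 1/10 s, in which the tool goes at most 50 mm and 8.59 degrees, less where a joint would pass 70% of its speed; a pose out of reach is approached as far as the arm can. A call with a number of a shift or a turn outside -1 to 1 is refused whole. A call with a gripper value outside its range is refused whole. The fingers move at their own pace and stop on an object; "newtons" is the grip in N (left out, the last holds). Time passes only in rows, so rows that repeat a pose let the fingers close. It gives the time, the measured TCP pose, the force and the opening at its end, in the units of the state.
- r.read_state(): the state, without advancing time (a new reading comes with each control period).
- r.camera(name): name is "scene" or "side" or "wrist"; returns a dict with "frame" (420x560x3 uint8, red, green, blue), "mtx" (3x3 intrinsics, pixels), "extrinsics" (4x4, takes a point from world to camera coordinates). Camera axes: x right, y down, z forward; pixel columns grow to the right and rows downward; lengths in m; the calibration is good to about 2 mm. The wrist camera is an equidistant fisheye: a pixel r from the principal point sees the ray r / f radians off the axis. A picture is of the moment at which its call begins. There is no depth.
- r.close_job(): hands the job in, once; it reports no verdict.
Trained networks look in a picture, given as the dict that the camera call returned (one of the last four; its "shot" number tells which), for a name from the list of things; names that differ only in an ending like _2 or _b are one class to them, and where a whole thing is asked for, a point or a joint stands for the part that bears it (a point fixed in the world has none). Each returns a list of dicts, best first, with "p" (0 to 1); they miss things now and then, are a little off and sometimes report something else, mostly with a low value. They report only what shows in the picture. A call takes as long as a camera call.
- r.search_frame(thing, picture): "bbox" ([left, top, width, height] in pixels, round what is visible of it).
- r.spot_point(thing, picture): "location" ([column, row] in pixels: a listed point, or the origin of a listed thing).
The state is a dict: "time": time; "joint_positions": joint angles; "joint_vel": joint speeds; "joint_torque": joint torques, N m; "ee_pos": TCP position; "eef_rot": TCP orientation; "ft_force": force on the tool from outside, world axes, zero at the start; "torque": the same for the moment, N m; "width": finger opening in m.
Only numpy, scipy, OpenCV 4.12 (cv2) and the standard library are available. Lean on these libraries where they do the work, as an engineer would, in place of code of your own. Each camera call takes 0.05 s, during which the arm holds its last target. There are 200 camera calls.

## Working session

There is one attempt and no reset: what is moved stays moved. The work goes in short steps, Python scripts to look and compute and a tool call to move; the robot and the scene stay as the last step left them, time stands still between calls to the robot, and variables do not carry over. Pictures are saved under pics/ and viewed, about 12 in all and at most 16, crops included, and the job is handed in when it is done.

Besides the shell and the picture viewer there is one more tool, called after "Emit:" as name([rows], argument=value, ...), one row to a line, values as JSON. apply_moves: Moves the arm, as the interface text tells. Its arguments: {"type":"object","properties":{"commands":{"type":"array","items":{"type":"object","properties":{"rot":{"type":"array","items":{"type":"number"}},"linear":{"type":"array","items":{"type":"number"}},"grip":{"type":"number"}}}},"newtons":{"type":"number"}},"required":["commands"]}

```bash
ls; mkdir -p pics
cat > h.py <<'E'
from bench import r
import numpy as np, cv2
def save(c,n,crop=None,s=1):
    f=c["frame"][:,:,::-1]
    if crop: x,y,w,h=crop; f=f[y:y+h,x:x+w]
    cv2.imwrite("pics/"+n+".png",cv2.resize(f,None,fx=s,fy=s,interpolation=cv2.INTER_CUBIC))
def ray(c,px,fish=False):
    K=np.array(c["mtx"]);E=np.array(c["extrinsics"])
    d=np.linalg.inv(K)@[px[0],px[1],1.]
    if fish:
        a=d[:2];t=np.hypot(*a);d=np.r_[a/max(t,1e-9)*np.sin(t),np.cos(t)]
    R=E[:3,:3];return -R.T@E[:3,3],R.T@d
def at(c,px,z,fish=False):
    o,d=ray(c,px,fish);return o+d*(z-o[2])/d[2]
def proj(c,P,fish=False):
    K=np.array(c["mtx"]);E=np.array(c["extrinsics"])
    p=E[:3,:3]@np.asarray(P,float)+E[:3,3]
    if fish:
        t=np.arctan2(np.hypot(p[0],p[1]),p[2]);q=p[:2]/max(np.hypot(p[0],p[1]),1e-9)*t
    else: q=p[:2]/p[2]
    return (K@[q[0],q[1],1])[:2]
E
python3 - <<'E'
from h import *
s=r.read_state();print(s["ee_pos"],s["eef_rot"],s["time"],s["width"])
for n in("scene","side","wrist"):
    c=r.camera(n);save(c,n+"0")
    E=np.array(c["extrinsics"]);print(n,-E[:3,:3].T@E[:3,3],E[2,:3])
    if n=="wrist":continue
    for t in("insert0","nest_plate","pocket0","pusher","dish","cartridge","gauge_tip","guide_entry","guide_home","ring_gauge","screwdriver","reject_tray"):
        z={"pocket0":.027,"gauge_tip":.031,"guide_entry":.012,"guide_home":.012}.get(t,0)
        print(t,[(round(d["p"],2),np.round(d["location"]).tolist(),np.round(at(c,d["location"],z)[:2],3).tolist()) for d in r.spot_point(t,c) if d["p"]>.2])
E
```

```text
pics
[ 0.22342977 -0.58331755  0.23878002] [ 9.83321532e-01  1.81874357e-01 -1.41005222e-04 -6.79885368e-04] 0.0 0.0872250418001606
scene [ 1.17114076 -0.296634    0.73712121] [-0.61427635  0.31654448 -0.72281683]
insert0 [(0.71, [368.0, 146.0], [0.416, 0.373]), (0.69, [384.0, 162.0], [0.497, 0.366]), (0.57, [335.0, 161.0], [0.431, 0.252]), (0.49, [406.0, 181.0], [0.586, 0.37])]
nest_plate [(0.77, [286.0, 237.0], [0.609, 0.004])]
pocket0 [(0.9, [255.0, 220.0], [0.551, -0.045]), (0.85, [314.0, 210.0], [0.587, 0.092]), (0.85, [260.0, 248.0], [0.633, -0.069]), (0.82, [284.0, 214.0], [0.568, 0.022]), (0.64, [332.0, 230.0], [0.66, 0.095])]
pusher [(0.69, [280.0, 178.0], [0.425, 0.087]), (0.58, [364.0, 146.0], [0.412, 0.362]), (0.24, [337.0, 162.0], [0.436, 0.255])]
dish [(0.66, [280.0, 180.0], [0.429, 0.083])]
cartridge [(0.88, [182.0, 214.0], [0.43, -0.182])]
gauge_tip [(0.77, [195.0, 219.0], [0.49, -0.166]), (0.33, [329.0, 229.0], [0.658, 0.088])]
guide_entry [(0.63, [404.0, 220.0], [0.703, 0.268])]
guide_home [(0.58, [111.0, 272.0], [0.534, -0.37])]
ring_gauge [(0.63, [406.0, 220.0], [
[... 592 characters left out ...]
0.64, [260.0, 207.0], [0.643, 0.013]), (0.6, [257.0, 240.0], [0.588, 0.11])]
pusher [(0.84, [328.0, 269.0], [0.424, 0.085])]
dish [(0.7, [258.0, 378.0], [0.419, 0.362]), (0.69, [327.0, 269.0], [0.426, 0.084])]
cartridge [(0.68, [374.0, 203.0], [0.422, -0.174])]
gauge_tip [(0.59, [349.0, 185.0], [0.494, -0.172]), (0.25, [261.0, 207.0], [0.639, 0.015])]
guide_entry [(0.67, [394.0, 163.0], [0.436, -0.359])]
guide_home [(0.61, [365.0, 152.0], [0.528, -0.372])]
ring_gauge [(0.85, [167.0, 278.0], [0.702, 0.278])]
screwdriver [(0.7, [196.0, 218.0], [0.775, 0.099])]
reject_tray [(0.81, [287.0, 168.0], [0.693, -0.197])]
wrist [ 0.3002786  -0.55482853  0.38479862] [-0.27765748 -0.10621233 -0.95479069]
```

View pics/scene0.png

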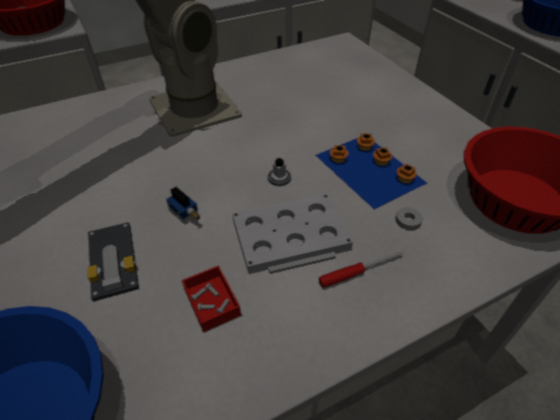

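View pics/side0.png

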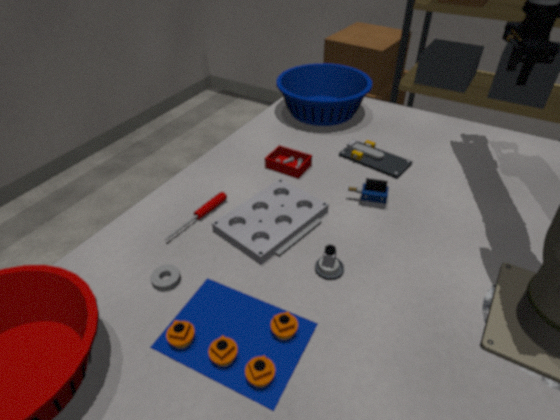

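The pictures show four inserts on the mat: scene (339,154), (366,142), (383,156), (406,174). The pusher is at (280,175), the cartridge at (182,203) and the guide at (112,260), with its entry at the top end. Next I look from the wrist on the way across.

Emit:
apply_moves([
  {"linear": [0.15,0.15,0.1],"rot": [0,0,-0.03],"grip": -1},
  {"linear": [0.4,0.4,0.25],"rot": [0,0,-0.06],"grip": -1},
  {"linear": [0.93,0.95,0.33],"rot": [0,0,-0.1165],"grip": -1},
  {"linear": [0.93,0.95,0.33],"rot": [0,0,-0.1165],"grip": -1},
  {"linear": [0.93,0.95,0.33],"rot": [0,0,-0.1165],"grip": -1},
  {"linear": [0.93,0.95,0.33],"rot": [0,0,-0.1165],"grip": -1},
  {"linear": [0.93,0.95,0.33],"rot": [0,0,-0.1165],"grip": -1},
  {"linear": [0.93,0.95,0.33],"rot": [0,0,-0.1165],"grip": -1},
  {"linear": [0.93,0.95,0.33],"rot": [0,0,-0.1165],"grip": -1},
  {"linear": [0.93,0.95,0.33],"rot": [0,0,-0.1165],"grip": -1},
  {"linear": [0.93,0.95,0.33],"rot": [0,0,-0.1165],"grip": -1},
  {"linear": [0.93,0.95,0.33],"rot": [0,0,-0.1165],"grip": -1},
])

```text
time: 2.55
ee_pos: [0.5013, -0.3005, 0.3382]
eef_rot: [1.0, -0.002, -0.0, 0.0]
ft_force: [0.3, -0.0, 0.3]
width: 0.0874
```

```bash
cat >> h.py <<'E'
Z={"pocket0":.027,"gauge_tip":.031,"guide_entry":.012,"guide_home":.012}
def look(n,things,pmin=.3):
    c=r.camera("wrist");save(c,n)
    for t in things:
        z=Z.get(t,0)
        print(t,[(round(d["p"],2),np.round(d["location"]).tolist(),np.round(at(c,d["location"],z,True)[:2],4).tolist()) for d in r.spot_point(t,c) if d["p"]>pmin])
    return c
E
python3 - <<'E'
from h import *
s=r.read_state();print(s["time"],s["ee_pos"],s["eef_rot"])
look("w1",["cartridge","gauge_tip","guide","guide_entry","guide_home","nest_plate","pocket0","reject_tray"])
E
```

```text
2.55 [ 0.50129799 -0.30046443  0.33823361] [ 9.99998675e-01 -1.54413707e-03 -4.41483137e-04  2.64590978e-04]
cartridge [(0.87, [205.0, 217.0], [0.4242, -0.1808]), (0.38, [218.0, 44.0], [0.6916, -0.2096])]
gauge_tip [(0.76, [185.0, 179.0], [0.4938, -0.1627]), (0.66, [115.0, 140.0], [0.5569, -0.0512]), (0.38, [68.0, 218.0], [0.4324, 0.0646])]
guide []
guide_entry [(0.93, [314.0, 214.0], [0.4333, -0.3529])]
guide_home [(0.66, [324.0, 151.0], [0.5296, -0.3644]), (0.55, [205.0, 213.0], [0.4356, -0.1843])]
nest_plate [(0.57, [88.0, 107.0], [0.6143, 0.0163])]
pocket0 [(0.94, [125.0, 92.0], [0.6291, -0.0707]), (0.65, [46.0, 85.0], [0.6624, 0.0858]), (0.65, [80.0, 88.0], [0.646, 0.0131]), (0.64, [43.0, 130.0], [0.587, 0.0993]), (0.6, [78.0, 135.0], [0.57, 0.0214]), (0.57, [119.0, 141.0], [0.5542, -0.0556]), (0.57, [315.0, 212.0], [0.441, -0.3525])]
reject_tray [(0.62, [215.0, 44.0], [0.6922, -0.2052])]
```

Emit:
apply_moves([
  {"linear": [0.07,0.95,-0.05],"rot": [0,0,0],"grip": -1},
  {"linear": [0.07,0.95,-0.05],"rot": [0,0,0],"grip": -1},
  {"linear": [0.07,0.95,-0.05],"rot": [0,0,0],"grip": -1},
  {"linear": [0.07,0.95,-0.05],"rot": [0,0,0],"grip": -1},
  {"linear": [0.07,0.95,-0.05],"rot": [0,0,0],"grip": -1},
  {"linear": [0.07,0.95,-0.05],"rot": [0,0,0],"grip": -1},
  {"linear": [0.07,0.95,-0.05],"rot": [0,0,0],"grip": -1},
  {"linear": [0.07,0.95,-0.05],"rot": [0,0,0],"grip": -1},
  {"linear": [0.07,0.95,-0.05],"rot": [0,0,0],"grip": -1},
])

```text
time: 3.9
ee_pos: [0.5236, -0.0151, 0.3236]
eef_rot: [1.0, -0.001, -0.0, 0.0]
ft_force: [0.2, -0.9, 0.2]
width: 0.0873
```

Run:
```python
from h import *
s=r.read_state();print(s["time"],s["ee_pos"],s["eef_rot"])
look("w2",["pusher","dish","nest_plate","pocket0"])
```

```text
3.9 [ 0.52360834 -0.0151468   0.32355382] [ 9.99999405e-01 -1.05703147e-03 -3.20287153e-05  2.68199208e-04]
pusher [(0.75, [217.0, 238.0], [0.418, 0.0846]), (0.71, [380.0, 197.0], [0.4839, -0.1694]), (0.36, [73.0, 235.0], [0.4175, 0.3585])]
dish [(0.91, [217.0, 237.0], [0.4196, 0.084]), (0.74, [216.0, 234.0], [0.4244, 0.0856])]
nest_plate [(0.59, [257.0, 110.0], [0.6113, 0.0168]), (0.56, [213.0, 237.0], [0.4189, 0.0897])]
pocket0 [(0.97, [200.0, 132.0], [0.5839, 0.0952]), (0.93, [319.0, 96.0], [0.6301, -0.0682]), (0.92, [262.0, 82.0], [0.6494, 0.009]), (0.89, [305.0, 150.0], [0.5561, -0.0491]), (0.86, [250.0, 138.0], [0.5728, 0.0248]), (0.7, [205.0, 75.0], [0.6621, 0.0855])]
```

Emit:
apply_moves([
  {"linear": [-0.3,0.97,-0.05],"rot": [0,0,0],"grip": -1},
  {"linear": [-0.3,0.97,-0.05],"rot": [0,0,0],"grip": -1},
  {"linear": [-0.3,0.97,-0.05],"rot": [0,0,0],"grip": -1},
  {"linear": [-0.3,0.97,-0.05],"rot": [0,0,0],"grip": -1},
  {"linear": [-0.3,0.97,-0.05],"rot": [0,0,0],"grip": -1},
  {"linear": [-0.3,0.97,-0.05],"rot": [0,0,0],"grip": -1},
  {"linear": [-0.3,0.97,-0.05],"rot": [0,0,0],"grip": -1},
  {"linear": [-0.3,0.97,-0.05],"rot": [0,0,0],"grip": -1},
  {"linear": [-0.3,0.97,-0.05],"rot": [0,0,0],"grip": -1},
])

```text
time: 5.05
ee_pos: [0.4344, 0.276, 0.3085]
eef_rot: [1.0, -0.001, -0.0, 0.0]
ft_force: [0.3, -0.7, -0.1]
width: 0.0869
```

Run:
```python
from h import *
s=r.read_state();print(s["time"],s["ee_pos"],s["eef_rot"])
c=look("w3",["insert0","pusher"])
save(c,"w3big",s=1.4)
```

```text
5.05 [0.4344011  0.27598087 0.30846757] [ 9.99999421e-01 -1.02847042e-03 -3.87215208e-06  3.17867411e-04]
insert0 [(0.92, [221.0, 132.0], [0.4934, 0.3586]), (0.92, [208.0, 73.0], [0.5768, 0.3751]), (0.91, [291.0, 171.0], [0.4361, 0.2606]), (0.58, [225.0, 184.0], [0.4175, 0.3554]), (0.55, [419.0, 16.0], [0.675, 0.0717])]
pusher [(0.89, [409.0, 181.0], [0.4243, 0.0828])]
```

View pics/w3big.png

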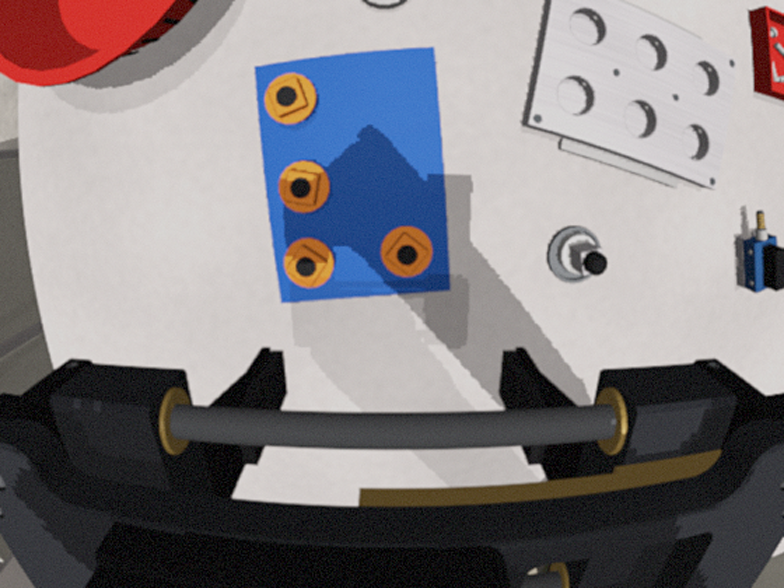

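Four inserts show at (290,98), (303,187), (308,263) and (406,252) in the enlarged picture, collars turned differently. I rectify each at collar-top height for the yaw.

```bash
cat >> h.py <<'E'
def rect(c,x,y,z,half=.04,n=300,fish=True):
    # top-down view: up = +x, left = +y
    g=np.linspace(half,-half,n);m=np.zeros((n,n,2),np.float32)
    for i,a in enumerate(g):
        for j,b in enumerate(g): m[i,j]=proj(c,[x+a,y+b,z],fish)
    f=np.ascontiguousarray(c["frame"][:,:,::-1])
    return cv2.remap(f,m,None,cv2.INTER_CUBIC)
E
python3 - <<'E'
from h import *
P=np.array([[.5839,.0952],[.6301,-.0682],[.6494,.009],[.5561,-.0491],[.5728,.0248],[.6621,.0855]])
Q=np.array([[-.038,.076],[.038,-.076],[.038,0],[-.038,-.076],[-.038,0],[.038,.076]])
a=P-P.mean(0);th=np.arctan2((Q[:,0]*a[:,1]-Q[:,1]*a[:,0]).sum(),(Q*a).sum());R=np.array([[np.cos(th),-np.sin(th)],[np.sin(th),np.cos(th)]])
F=P.mean(0)+Q@R.T;print("plate",P.mean(0),th,np.round(F,4).tolist(),np.round((P-F)*1e3,1).tolist())
c=r.camera("wrist");tiles=[]
hsv=cv2.cvtColor(c["frame"],cv2.COLOR_RGB2HSV)
for x,y in [(.4934,.3586),(.5768,.3751),(.4361,.2606),(.4175,.3554)]:
    t=rect(c,x,y,.038)
    g=t.max(2);blk=(g<70).astype(np.uint8)
    h=cv2.cvtColor(t,cv2.COLOR_BGR2HSV);o=((h[...,0]<25)&(h[...,1]>130)&(g>70)).astype(np.uint8)
    n,l,s,ce=cv2.connectedComponentsWithStats(o);k=1+np.argmax(s[1:,4])
    cn=max(cv2.findContours((l==k).astype(np.uint8),0,1)[0],key=cv2.contourArea)
    hole=cv2.drawContours(np.zeros_like(o),[cn],-1,1,-1)&blk
    n2,l2,s2,c2=cv2.connectedComponentsWithStats(hole);k2=1+np.argmax(s2[1:,4])
    cx,cy=c2[k2];print("hole",s2[k2],"pos",round(x+.04-cy/299*.08,4),round(y+.04-cx/299*.08,4))
    tiles.append(t)
cv2.imwrite("pics/tiles.png",np.vstack([np.hstack(tiles[:2]),np.hstack(tiles[2:])]))
E
```

```text
plate [0.60906667 0.0162    ] -0.19650940738373418 [[0.5866, 0.0982], [0.6315, -0.0658], [0.6463, 0.0088], [0.557, -0.0509], [0.5718, 0.0236], [0.6612, 0.0833]] [[-2.7, -3.0], [-1.4, -2.4], [3.1, 0.2], [-0.9, 1.8], [1.0, 1.2], [0.9, 2.2]]
hole [ 110  121   67   65 3319] pos 0.4925 0.3604
hole [ 129  112   64   63 3107] pos 0.5787 0.3722
hole [ 110  145   67   65 3345] pos 0.4286 0.2623
hole [ 107  116   63   64 3174] pos 0.4179 0.3585
```

View pics/tiles.png

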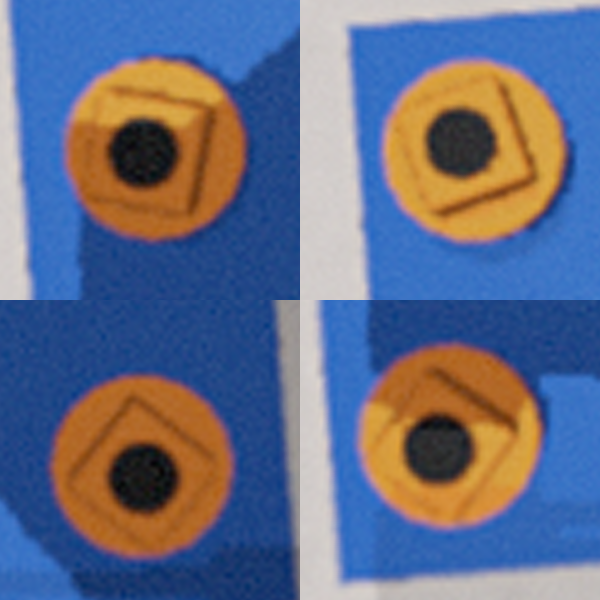

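Collar yaws read from the tiles, with tool x ahead as zero: A −11°, B +20°, C −38°, D −36°. I start with A.

Emit:
apply_moves([
  {"linear": [0.194,0.281,-0.6],"rot": [0,0,-0.061],"grip": -0.5},
  {"linear": [0.194,0.281,-0.6],"rot": [0,0,-0.061],"grip": -0.5},
  {"linear": [0.194,0.281,-0.6],"rot": [0,0,-0.061],"grip": -0.5},
  {"linear": [0.194,0.281,-0.6],"rot": [0,0,-0.061],"grip": -0.5},
  {"linear": [0.194,0.281,-0.6],"rot": [0,0,-0.061],"grip": -0.5},
  {"linear": [0.194,0.281,-0.7],"rot": [0,0,-0.061],"grip": -0.5},
  {"linear": [0.194,0.281,-0.8],"rot": [0,0,-0.061],"grip": -0.5},
  {"linear": [0.194,0.281,-0.883],"rot": [0,0,-0.061],"grip": -0.5},
  {"linear": [0.194,0.281,-0.883],"rot": [0,0,-0.061],"grip": -0.5},
  {"linear": [0.194,0.281,-0.883],"rot": [0,0,-0.061],"grip": 1},
  {"linear": [0.194,0.281,-0.883],"rot": [0,0,-0.061],"grip": 1},
  {"linear": [0.194,0.281,-0.883],"rot": [0,0,-0.061],"grip": 1},
  {"linear": [0.194,0.281,-0.883],"rot": [0,0,-0.061],"grip": 1},
  {"linear": [0.194,0.281,-0.883],"rot": [0,0,-0.061],"grip": 1},
  {"linear": [0.194,0.281,-0.883],"rot": [0,0,-0.061],"grip": 1},
  {"linear": [0.194,0.281,-0.8],"rot": [0,0,-0.061],"grip": 1},
  {"linear": [0.194,0.281,-0.7],"rot": [0,0,-0.061],"grip": 1},
  {"linear": [0.194,0.281,-0.5],"rot": [0,0,-0.061],"grip": 1},
  {"linear": [0.194,0.281,-0.4],"rot": [0,0,-0.061],"grip": 1},
  {"linear": [0.194,0.281,-0.4],"rot": [0,0,-0.061],"grip": 1},
], newtons=25)

```text
time: 7.25
ee_pos: [0.4939, 0.3636, 0.1951]
eef_rot: [0.995, -0.096, 0.004, -0.003]
ft_force: [0.5, 0.1, -1.3]
width: 0.0295
```

Emit:
apply_moves([
  {"linear": [0.05,-1.0,0.2],"rot": [0,0,0],"grip": 1},
  {"linear": [0.05,-1.0,0.2],"rot": [0,0,0],"grip": 1},
  {"linear": [0.05,-1.0,0.2],"rot": [0,0,0],"grip": 1},
  {"linear": [0.05,-1.0,0.2],"rot": [0,0,0],"grip": 1},
  {"linear": [0.05,-1.0,0.2],"rot": [0,0,0],"grip": 1},
  {"linear": [0.05,-1.0,0.2],"rot": [0,0,0],"grip": 1},
  {"linear": [0.05,-1.0,0.2],"rot": [0,0,0],"grip": 1},
  {"linear": [0.05,-1.0,0.2],"rot": [0,0,0],"grip": 1},
  {"linear": [0.05,-1.0,0.2],"rot": [0,0,0],"grip": 1},
  {"linear": [0.05,-1.0,0.2],"rot": [0,0,0],"grip": 1},
])

```text
time: 8.25
ee_pos: [0.5064, 0.0635, 0.2479]
eef_rot: [0.996, -0.094, -0.001, -0.0]
ft_force: [-0.6, -0.8, -1.2]
width: 0.0296
```

Run:
```python
from h import *
s=r.read_state();print(s["time"],s["ee_pos"],s["eef_rot"],s["width"])
c=r.camera("wrist")
t=rect(c,.609,.016,.027,half=.15,n=600);cv2.imwrite("pics/plate.png",t)
print([(round(d["p"],2),np.round(at(c,d["location"],.027,True)[:2],4).tolist()) for d in r.spot_point("pocket0",c) if d["p"]>.3])
g=cv2.GaussianBlur(cv2.cvtColor(t,6),(5,5),1)
h=cv2.HoughCircles(g,cv2.HOUGH_GRADIENT,1.5,100,param1=80,param2=15,minRadius=36,maxRadius=44)
if h is not None:
    for x,y,rr in h[0][:9]: print(round(.609+.15-y/599*.3,4),round(.016+.15-x/599*.3,4),rr/2)
print(r.read_state()["ee_pos"])
```

```text
8.25 [0.50640762 0.06352639 0.24792182] [ 9.95538718e-01 -9.43523220e-02 -5.43263071e-04 -7.05136468e-05] 0.029591013538130435
[(0.96, [0.6304, -0.0662]), (0.75, [0.5553, -0.0502]), (0.68, [0.5896, 0.1003]), (0.64, [0.5711, 0.023]), (0.62, [0.649, 0.0113]), (0.59, [0.6629, 0.0829]), (0.59, [0.5042, -0.3435])]
0.5738 0.0236 20.7
0.661 0.0822 20.7
0.6482 0.0079 18.75
0.5588 -0.0507 20.475
0.6309 -0.065 21.525
0.5888 0.095 19.05
0.5085 0.0109 20.625
[0.50654114 0.06309151 0.24810674]
```

View pics/plate.png

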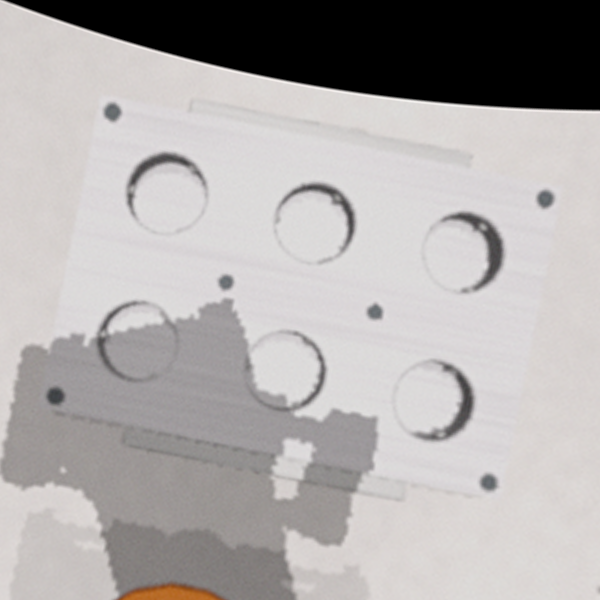

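Plate screws at (112,112), (545,198), (56,396) and (489,483) put the centre at (0.6103, 0.0156) with yaw −11.2°, which agrees with the circles. Insert A goes into the far-right pocket, (0.6328, −0.0663).

Emit:
apply_moves([
  {"linear": [0.424,-0.431,-0.2],"rot": [0,0,0],"grip": 1},
  {"linear": [0.424,-0.431,-0.2],"rot": [0,0,0],"grip": 1},
  {"linear": [0.424,-0.431,-0.2],"rot": [0,0,0],"grip": 1},
  {"linear": [0.424,-0.431,-0.2],"rot": [0,0,0],"grip": 1},
  {"linear": [0.424,-0.431,-0.4],"rot": [0,0,0],"grip": 1},
  {"linear": [0.424,-0.431,-0.494],"rot": [0,0,0],"grip": 1},
  {"linear": [0.424,-0.431,-0.494],"rot": [0,0,0],"grip": 1},
  {"linear": [0.424,-0.431,-0.494],"rot": [0,0,0],"grip": 1},
  {"linear": [0.424,-0.431,-0.53],"rot": [0,0,0],"grip": 1},
  {"linear": [0.424,-0.431,-0.56],"rot": [0,0,0],"grip": 1},
  {"linear": [0.424,-0.431,-0.59],"rot": [0,0,0],"grip": 1},
  {"linear": [0.424,-0.431,-0.61],"rot": [0,0,0],"grip": 1},
  {"linear": [0.424,-0.431,-0.62],"rot": [0,0,0],"grip": 1},
  {"linear": [0.424,-0.431,-0.62],"rot": [0,0,0],"grip": 1},
])

```text
time: 9.75
ee_pos: [0.6342, -0.0668, 0.065]
eef_rot: [0.995, -0.096, 0.0, -0.0]
ft_force: [-11.4, 3.9, 20.3]
width: 0.0297
```

Emit:
apply_moves([
  {"linear": [0,0,0.02],"rot": [0,0,0],"grip": 1},
  {"linear": [-0.007,0.003,0.02],"rot": [0,0,0],"grip": 1},
  {"linear": [-0.007,0.003,0.02],"rot": [0,0,0],"grip": 1},
  {"linear": [-0.007,0.003,0.02],"rot": [0,0,0],"grip": 1},
])

```text
time: 10.15
ee_pos: [0.6316, -0.0668, 0.0681]
eef_rot: [0.995, -0.096, -0.0, 0.0]
ft_force: [0.4, 0.8, -1.4]
width: 0.0298
```

Run:
```python
from h import *
s=r.read_state();print(s["time"],s["ee_pos"],s["eef_rot"],s["ft_force"],s["torque"])
c=r.camera("wrist");save(c,"w5",(140,200,280,210),2.5)
c=r.camera("side");save(c,"s5",(210,150,140,105),4)
import cv2
a=cv2.imread("pics/w5.png");b=cv2.imread("pics/s5.png")
b=cv2.resize(b,(560,420));a=cv2.resize(a,(560,420));cv2.imwrite("pics/m5.png",cv2.resize(np.hstack([a,b]),(800,300)))
```

```text
10.15 [ 0.63159161 -0.06680342  0.06809805] [ 9.95399512e-01 -9.58108562e-02 -2.90704097e-04  7.88419813e-05] [ 0.36164453  0.76541079 -1.43827598] [-0.00665181 -0.02029827  0.0214344 ]
```

View pics/m5.png

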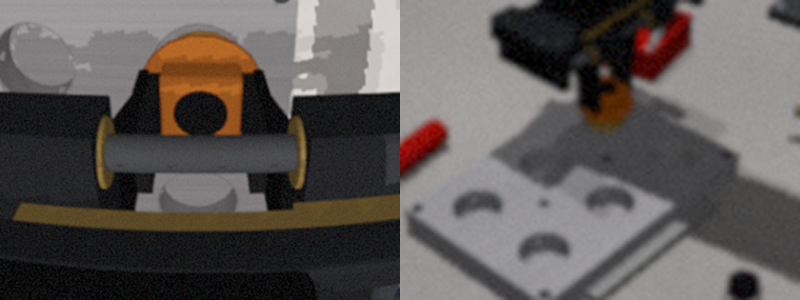

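The left half shows the insert in the jaws at (200,70) with the pocket rim just beyond it. The force is free again, so I lower once more.

Emit:
apply_moves([
  {"linear": [0,0,-0.01],"rot": [0,0,0],"grip": 1},
  {"linear": [0,0,-0.02],"rot": [0,0,0],"grip": 1},
  {"linear": [0,0,-0.02],"rot": [0,0,0],"grip": 1},
])

```text
time: 10.55
ee_pos: [0.6317, -0.0662, 0.0619]
eef_rot: [0.995, -0.096, -0.0, -0.0]
ft_force: [-0.0, 2.1, -1.1]
width: 0.03
```

Emit:
apply_moves([
  {"linear": [0,-0.002,-0.007],"rot": [0,0,0],"grip": 1},
  {"linear": [0,-0.002,-0.007],"rot": [0,0,0],"grip": 1},
])

```text
time: 10.75
ee_pos: [0.6319, -0.0664, 0.0601]
eef_rot: [0.995, -0.095, -0.0, -0.0]
ft_force: [1.3, 4.3, -2.1]
width: 0.0297
```

Emit:
apply_moves([
  {"linear": [0,0.007,0],"rot": [0,0,0],"grip": 1},
  {"linear": [0,0.007,0],"rot": [0,0,0],"grip": 0},
  {"linear": [0,0.007,0],"rot": [0,0,0],"grip": -0.15},
  {"linear": [0,0.007,0],"rot": [0,0,0],"grip": -0.15},
  {"linear": [0,0.007,0.03],"rot": [0,0,0],"grip": -0.15},
  {"linear": [0,0.007,0.1],"rot": [0,0,0],"grip": -0.15},
  {"linear": [0,0.007,0.25],"rot": [0,0,0],"grip": -0.15},
  {"linear": [-0.3,0.3,0.5],"rot": [0,0,0],"grip": -0.3},
  {"linear": [-0.3,0.3,0.5],"rot": [0,0,0],"grip": -0.3},
  {"linear": [-0.3,0.3,0.5],"rot": [0,0,0],"grip": -0.3},
  {"linear": [-0.3,0.3,0.5],"rot": [0,0,0],"grip": -0.3},
  {"linear": [-0.3,0.3,0.5],"rot": [0,0,0],"grip": -0.3},
])

```text
time: 11.95
ee_pos: [0.5421, 0.023, 0.2121]
eef_rot: [0.995, -0.095, 0.001, -0.0]
ft_force: [-0.1, -0.7, 0.1]
width: 0.0561
```

Run:
```python
from h import *
s=r.read_state();print(s["time"],s["ee_pos"])
c=r.camera("wrist");t=rect(c,.609,.016,.053,half=.12,n=480)
cv2.imwrite("pics/p6.png",t)
for th in ["insert0"]:
    print([(round(d["p"],2),np.round(d["location"]),np.round(at(c,d["location"],.015,True)[:2],4).tolist()) for d in r.spot_point(th,c) if d["p"]>.3])
```

```text
11.95 [0.54205524 0.02299458 0.21205074]
[(0.68, array([344.,  96.]), [0.6312, -0.0624])]
```

View pics/p6.png

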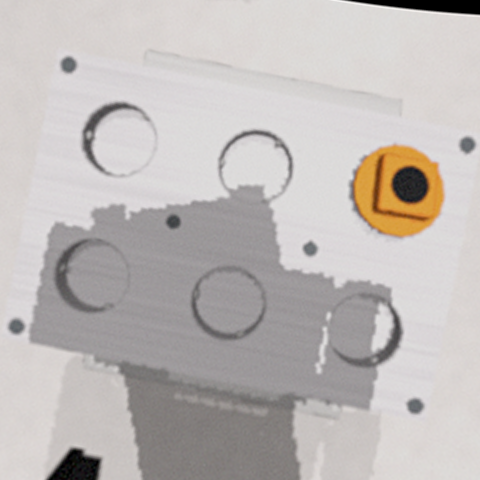

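Insert A sits in the far-right pocket, flange at (398,191), maybe leaning slightly; the pusher will level it. Next is B.

Emit:
apply_moves([
  {"linear": [0.122,1.0,0],"rot": [0,0,0.172],"grip": -0.4},
  {"linear": [0.122,1.0,0],"rot": [0,0,0.172],"grip": -0.4},
  {"linear": [0.122,1.0,0],"rot": [0,0,0.172],"grip": -0.4},
  {"linear": [0.122,1.0,0],"rot": [0,0,0.172],"grip": -0.4},
  {"linear": [0.122,1.0,0],"rot": [0,0,0.172],"grip": -0.4},
  {"linear": [0.122,1.0,0],"rot": [0,0,0.172],"grip": -0.4},
  {"linear": [0.122,1.0,0],"rot": [0,0,0.172],"grip": -0.4},
  {"linear": [0.122,1.0,0],"rot": [0,0,0.172],"grip": -0.4},
  {"linear": [0.122,1.0,0],"rot": [0,0,0.172],"grip": -0.4},
  {"linear": [0.122,1.0,0],"rot": [0,0,0.172],"grip": -0.4},
])

```text
time: 13.05
ee_pos: [0.5794, 0.3204, 0.2102]
eef_rot: [0.985, 0.172, -0.0, 0.001]
ft_force: [0.1, -0.2, 0.7]
width: 0.061
```

Run:
```python
from h import *
s=r.read_state();print(s["time"],s["ee_pos"],s["eef_rot"])
c=r.camera("side")
print([(round(d["p"],2),np.round(at(c,d["location"],0)[:2],4).tolist()) for d in r.spot_point("insert0",c) if d["p"]>.3])
```

```text
13.05 [0.5794039  0.32041891 0.21020039] [ 9.85109310e-01  1.71928206e-01 -8.77817227e-05  5.76311821e-04]
[(0.8, [0.6437, -0.0756]), (0.75, [0.574, 0.3786]), (0.74, [0.412, 0.3615]), (0.57, [0.4274, 0.2687])]
```

Emit:
apply_moves([
  {"linear": [-0.003,0.173,-0.2],"rot": [0,0,0],"grip": -0.4},
  {"linear": [-0.003,0.173,-0.3],"rot": [0,0,0],"grip": -0.4},
  {"linear": [-0.003,0.173,-0.4],"rot": [0,0,0],"grip": -0.4},
  {"linear": [-0.003,0.173,-0.48],"rot": [0,0,0],"grip": -0.4},
  {"linear": [-0.003,0.173,-0.556],"rot": [0,0,0],"grip": -0.4},
  {"linear": [-0.003,0.173,-0.556],"rot": [0,0,0],"grip": -0.4},
  {"linear": [-0.003,0.173,-0.556],"rot": [0,0,0],"grip": 1},
  {"linear": [-0.003,0.173,-0.556],"rot": [0,0,0],"grip": 1},
  {"linear": [-0.003,0.173,-0.556],"rot": [0,0,0],"grip": 1},
  {"linear": [-0.003,0.173,-0.556],"rot": [0,0,0],"grip": 1},
  {"linear": [-0.003,0.173,-0.556],"rot": [0,0,0],"grip": 1},
])

```text
time: 14.25
ee_pos: [0.5779, 0.3746, 0.0444]
eef_rot: [0.985, 0.173, 0.0, -0.0]
ft_force: [0.2, -1.0, 5.2]
width: 0.0295
```

Emit:
apply_moves([
  {"linear": [0.1,0,0.1],"rot": [0,0,0],"grip": 1},
  {"linear": [0.1,0,0.2],"rot": [0,0,0],"grip": 1},
  {"linear": [0.1,-0.3,0.36],"rot": [0,0,-0.05],"grip": 1},
  {"linear": [0.12,-0.92,0.36],"rot": [0,0,-0.172],"grip": 1},
  {"linear": [0.12,-0.92,0.36],"rot": [0,0,-0.172],"grip": 1},
  {"linear": [0.12,-0.92,0.36],"rot": [0,0,-0.172],"grip": 1},
  {"linear": [0.12,-0.92,0.36],"rot": [0,0,-0.172],"grip": 1},
  {"linear": [0.12,-0.92,0.36],"rot": [0,0,-0.172],"grip": 1},
  {"linear": [0.12,-0.92,0.36],"rot": [0,0,-0.172],"grip": 1},
  {"linear": [0.12,-0.92,0.36],"rot": [0,0,-0.172],"grip": 1},
  {"linear": [0.12,-0.92,0.36],"rot": [0,0,-0.172],"grip": 1},
])

```text
time: 15.35
ee_pos: [0.6133, 0.1004, 0.1516]
eef_rot: [0.996, -0.095, -0.0, -0.0]
ft_force: [0.3, 1.2, -1.5]
width: 0.0296
```

Emit:
apply_moves([
  {"linear": [0.16,-0.058,-0.05],"rot": [0,0,0],"grip": 1},
  {"linear": [0.16,-0.058,-0.17],"rot": [0,0,0],"grip": 1},
  {"linear": [0.16,-0.058,-0.17],"rot": [0,0,0],"grip": 1},
  {"linear": [0.16,-0.058,-0.17],"rot": [0,0,0],"grip": 1},
  {"linear": [0.16,-0.058,-0.21],"rot": [0,0,0],"grip": 1},
  {"linear": [0.16,-0.058,-0.24],"rot": [0,0,0],"grip": 1},
  {"linear": [0.16,-0.058,-0.26],"rot": [0,0,0],"grip": 1},
  {"linear": [0.16,-0.058,-0.28],"rot": [0,0,0],"grip": 1},
  {"linear": [0.16,-0.058,-0.293],"rot": [0,0,0],"grip": 1},
  {"linear": [0.16,-0.058,-0.293],"rot": [0,0,0],"grip": 1},
])

```text
time: 16.35
ee_pos: [0.6619, 0.0821, 0.0636]
eef_rot: [0.995, -0.095, 0.0, -0.001]
ft_force: [2.7, 3.2, -2.8]
width: 0.0297
```

Emit:
apply_moves([
  {"linear": [0.004,0.005,-0.005],"rot": [0,0,0],"grip": 1},
  {"linear": [0.004,0.005,-0.009],"rot": [0,0,0],"grip": 1},
])

```text
time: 16.55
ee_pos: [0.6626, 0.0824, 0.0609]
eef_rot: [0.995, -0.096, -0.0, 0.0]
ft_force: [-0.1, 0.8, -0.9]
width: 0.0295
```

Emit:
apply_moves([
  {"linear": [0,0,0],"rot": [0,0,0],"grip": 0},
  {"linear": [0,0,0],"rot": [0,0,0],"grip": -0.15},
  {"linear": [0,0,0],"rot": [0,0,0],"grip": -0.15},
  {"linear": [0,0,0.03],"rot": [0,0,0],"grip": -0.15},
  {"linear": [0,0,0.1],"rot": [0,0,0],"grip": -0.15},
  {"linear": [0,0,0.25],"rot": [0,0,0],"grip": -0.15},
  {"linear": [-0.78,0.6,0.46],"rot": [0,0,-0.15],"grip": -0.4},
  {"linear": [-0.78,0.6,0.46],"rot": [0,0,-0.15],"grip": -0.4},
  {"linear": [-0.78,0.6,0.46],"rot": [0,0,-0.15],"grip": -0.4},
  {"linear": [-0.78,0.6,0.46],"rot": [0,0,-0.15],"grip": -0.4},
  {"linear": [-0.78,0.6,0.46],"rot": [0,0,-0.15],"grip": -0.4},
  {"linear": [-0.78,0.6,0.46],"rot": [0,0,-0.15],"grip": -0.4},
  {"linear": [-0.78,0.6,0.46],"rot": [0,0,-0.15],"grip": -0.4},
  {"linear": [-0.78,0.6,0.46],"rot": [0,0,-0.15],"grip": -0.4},
  {"linear": [-0.78,0.6,0.46],"rot": [0,0,-0.15],"grip": -0.4},
  {"linear": [-0.78,0.6,0.46],"rot": [0,0,-0.15],"grip": -0.4},
])

```text
time: 18.15
ee_pos: [0.4663, 0.2337, 0.1837]
eef_rot: [0.946, -0.324, -0.0, 0.008]
ft_force: [0.7, -0.5, -0.3]
width: 0.0608
```

Run:
```python
from h import *
s=r.read_state();print(s["time"],s["ee_pos"],s["eef_rot"])
c=r.camera("side")
print([(round(d["p"],2),np.round(at(c,d["location"],0)[:2],4).tolist()) for d in r.spot_point("insert0",c) if d["p"]>.3])
print([(round(d["p"],2),np.round(at(c,d["location"],0)[:2],4).tolist()) for d in r.spot_point("cartridge",c) if d["p"]>.3])
```

```text
18.15 [0.46628168 0.23366549 0.18368243] [ 9.45915604e-01 -3.24316403e-01 -2.32120553e-04  7.90483297e-03]
[(0.98, [0.4269, 0.2652]), (0.85, [0.4188, 0.3576])]
[(0.59, [0.4272, -0.1733]), (0.37, [0.6949, -0.1897])]
```

Emit:
apply_moves([
  {"linear": [-0.12,0.09,0],"rot": [0,0,0],"grip": -0.4},
  {"linear": [-0.12,0.09,0],"rot": [0,0,0],"grip": -0.4},
  {"linear": [-0.12,0.09,0],"rot": [0,0,0],"grip": -0.4},
  {"linear": [-0.12,0.09,0],"rot": [0,0,0],"grip": -0.4},
])

```text
time: 18.7
ee_pos: [0.4313, 0.2596, 0.1826]
eef_rot: [0.946, -0.324, 0.0, 0.009]
ft_force: [0.4, 0.0, 0.3]
width: 0.0611
```

Emit:
apply_moves([
  {"linear": [-0.009,0.009,-0.15],"rot": [0.0054,-0.0019,0],"grip": -0.4},
  {"linear": [-0.009,0.009,-0.25],"rot": [0.0054,-0.0019,0],"grip": -0.4},
  {"linear": [-0.009,0.009,-0.35],"rot": [0.0054,-0.0019,0],"grip": -0.4},
  {"linear": [-0.009,0.009,-0.42],"rot": [0.0054,-0.0019,0],"grip": -0.4},
  {"linear": [-0.009,0.009,-0.46],"rot": [0.0054,-0.0019,0],"grip": -0.4},
  {"linear": [-0.009,0.009,-0.46],"rot": [0.0054,-0.0019,0],"grip": -0.4},
  {"linear": [-0.009,0.009,-0.46],"rot": [0.0054,-0.0019,0],"grip": 1},
  {"linear": [-0.009,0.009,-0.46],"rot": [0.0054,-0.0019,0],"grip": 1},
  {"linear": [-0.009,0.009,-0.46],"rot": [0.0054,-0.0019,0],"grip": 1},
  {"linear": [-0.009,0.009,-0.46],"rot": [0.0054,-0.0019,0],"grip": 1},
  {"linear": [-0.009,0.009,-0.46],"rot": [0.0054,-0.0019,0],"grip": 1},
])

```text
time: 19.8
ee_pos: [0.4281, 0.2631, 0.0451]
eef_rot: [0.946, -0.324, 0.0, -0.0]
ft_force: [-0.5, 0.2, 3.0]
width: 0.0297
```

Emit:
apply_moves([
  {"linear": [0,0,0.1],"rot": [0,0,0],"grip": 1},
  {"linear": [0,0,0.2],"rot": [0,0,0],"grip": 1},
  {"linear": [0.1,-0.2,0.36],"rot": [0,0,0.05],"grip": 1},
  {"linear": [0.5,-0.5,0.36],"rot": [0,0,0.15],"grip": 1},
  {"linear": [0.5,-0.5,0.36],"rot": [0,0,0.15],"grip": 1},
  {"linear": [0.5,-0.5,0.36],"rot": [0,0,0.15],"grip": 1},
  {"linear": [0.5,-0.5,0.36],"rot": [0,0,0.15],"grip": 1},
  {"linear": [0.5,-0.5,0.36],"rot": [0,0,0.15],"grip": 1},
  {"linear": [0.5,-0.5,0.36],"rot": [0,0,0.15],"grip": 1},
  {"linear": [0.5,-0.5,0.36],"rot": [0,0,0.15],"grip": 1},
  {"linear": [0.5,-0.5,0.36],"rot": [0,0,0.15],"grip": 1},
  {"linear": [0.5,-0.5,0.36],"rot": [0,0,0.15],"grip": 1},
])

```text
time: 21.0
ee_pos: [0.5775, 0.1142, 0.1527]
eef_rot: [0.996, -0.093, -0.0, -0.0]
ft_force: [-0.2, 0.3, -1.2]
width: 0.0297
```

Emit:
apply_moves([
  {"linear": [-0.065,-0.551,0],"rot": [0,0,0],"grip": 1},
  {"linear": [-0.065,-0.551,0],"rot": [0,0,0],"grip": 1},
  {"linear": [-0.065,-0.551,0],"rot": [0,0,0],"grip": 1},
  {"linear": [-0.065,-0.551,0],"rot": [0,0,0],"grip": 1},
  {"linear": [-0.065,-0.551,-0.1],"rot": [0,0,0],"grip": 1},
  {"linear": [-0.065,-0.551,-0.17],"rot": [0,0,0],"grip": 1},
  {"linear": [-0.065,-0.551,-0.17],"rot": [0,0,0],"grip": 1},
  {"linear": [-0.065,-0.551,-0.21],"rot": [0,0,0],"grip": 1},
  {"linear": [-0.065,-0.551,-0.24],"rot": [0,0,0],"grip": 1},
  {"linear": [-0.065,-0.551,-0.26],"rot": [0,0,0],"grip": 1},
  {"linear": [-0.065,-0.551,-0.28],"rot": [0,0,0],"grip": 1},
  {"linear": [-0.065,-0.551,-0.297],"rot": [0,0,0],"grip": 1},
  {"linear": [-0.065,-0.551,-0.3],"rot": [0,0,0],"grip": 1},
])

```text
time: 22.3
ee_pos: [0.5585, -0.0513, 0.0629]
eef_rot: [0.996, -0.094, -0.0, -0.001]
ft_force: [-2.5, 4.0, 0.9]
width: 0.0299
```

Small side forces (−2.5, +4): I nudge −x and +y by about 1 mm, lower 2 mm, release, and head for D.

Emit:
apply_moves([
  {"linear": [-0.003,0.005,0],"rot": [0,0,0],"grip": 1},
  {"linear": [-0.003,0.005,-0.006],"rot": [0,0,0],"grip": 1},
  {"linear": [-0.003,0.005,-0.006],"rot": [0,0,0],"grip": 1},
])

```text
time: 22.6
ee_pos: [0.5577, -0.051, 0.0608]
eef_rot: [0.996, -0.095, 0.0, -0.0]
ft_force: [0.5, 0.3, -1.1]
width: 0.03
```

Emit:
apply_moves([
  {"linear": [0,0,0],"rot": [0,0,0],"grip": 0},
  {"linear": [0,0,0],"rot": [0,0,0],"grip": -0.15},
  {"linear": [0,0,0],"rot": [0,0,0],"grip": -0.15},
  {"linear": [0,0,0.03],"rot": [0,0,0],"grip": -0.15},
  {"linear": [0,0,0.1],"rot": [0,0,0],"grip": -0.15},
  {"linear": [0,0,0.25],"rot": [0,0,0],"grip": -0.15},
  {"linear": [-0.15,0.9,0.46],"rot": [0,0,-0.139],"grip": -0.4},
  {"linear": [-0.15,0.9,0.46],"rot": [0,0,-0.139],"grip": -0.4},
  {"linear": [-0.15,0.9,0.46],"rot": [0,0,-0.139],"grip": -0.4},
  {"linear": [-0.15,0.9,0.46],"rot": [0,0,-0.139],"grip": -0.4},
  {"linear": [-0.15,0.9,0.46],"rot": [0,0,-0.139],"grip": -0.4},
  {"linear": [-0.15,0.9,0.46],"rot": [0,0,-0.139],"grip": -0.4},
  {"linear": [-0.15,0.9,0.46],"rot": [0,0,-0.139],"grip": -0.4},
  {"linear": [-0.15,0.9,0.46],"rot": [0,0,-0.139],"grip": -0.4},
  {"linear": [-0.15,0.9,0.46],"rot": [0,0,-0.139],"grip": -0.4},
  {"linear": [-0.15,0.9,0.46],"rot": [0,0,-0.139],"grip": -0.4},
  {"linear": [-0.15,0.9,0.46],"rot": [0,0,-0.139],"grip": -0.4},
  {"linear": [-0.15,0.9,0.46],"rot": [0,0,-0.139],"grip": -0.4},
])

```text
time: 24.4
ee_pos: [0.5129, 0.2182, 0.199]
eef_rot: [0.951, -0.309, 0.0, -0.0]
ft_force: [0.1, 0.2, -0.5]
width: 0.0609
```

Run:
```python
from h import *
s=r.read_state();print(s["time"],s["ee_pos"],s["eef_rot"])
c=r.camera("side")
print([(round(d["p"],2),np.round(at(c,d["location"],0)[:2],4).tolist()) for d in r.spot_point("insert0",c) if d["p"]>.3])
```

```text
24.4 [0.5128537  0.21820536 0.19895062] [ 9.51193206e-01 -3.08595923e-01  5.87848902e-05 -1.94825878e-04]
[(0.65, [0.6721, 0.0804]), (0.63, [0.5675, -0.0728]), (0.35, [0.5776, -0.0891])]
```

Run:
```python
from h import *
for n in ("scene","wrist"):
    c=r.camera(n);f=n=="wrist"
    if n=="scene": save(c,"s9",(300,110,140,105),5)
    print(n,[(round(d["p"],2),np.round(d["location"]).tolist(),np.round(at(c,d["location"],0,f)[:2],4).tolist()) for d in r.spot_point("insert0",c) if d["p"]>.2])
```

```text
scene [(0.81, [250.0, 227.0], [0.5447, -0.0563]), (0.79, [363.0, 146.0], [0.4122, 0.3591]), (0.76, [261.0, 252.0], [0.6229, -0.0632]), (0.56, [327.0, 236.0], [0.6508, 0.0897]), (0.43, [251.0, 217.0], [0.5144, -0.0398]), (0.38, [289.0, 238.0], [0.6158, 0.0096])]
wrist [(0.94, [456.0, 23.0], [0.5595, -0.0643]), (0.81, [301.0, 4.0], [0.6651, 0.0822]), (0.72, [236.0, 313.0], [0.416, 0.3582])]
```

D has not moved, and all three set inserts are in their pockets.

Emit:
apply_moves([
  {"linear": [-0.317,0.468,-0.2],"rot": [0,0,0],"grip": -0.4},
  {"linear": [-0.317,0.468,-0.2],"rot": [0,0,0],"grip": -0.4},
  {"linear": [-0.317,0.468,-0.2],"rot": [0,0,0],"grip": -0.4},
  {"linear": [-0.317,0.468,-0.2],"rot": [0,0,0],"grip": -0.4},
  {"linear": [-0.317,0.468,-0.2],"rot": [0,0,0],"grip": -0.4},
  {"linear": [-0.317,0.468,-0.2],"rot": [0,0,0],"grip": -0.4},
  {"linear": [-0.317,0.468,-0.2],"rot": [0,0,0],"grip": -0.4},
  {"linear": [-0.317,0.468,-0.2],"rot": [0,0,0],"grip": -0.4},
  {"linear": [-0.317,0.468,-0.2],"rot": [0,0,0],"grip": -0.4},
])

```text
time: 25.6
ee_pos: [0.4183, 0.3587, 0.1394]
eef_rot: [0.951, -0.309, 0.0, -0.001]
ft_force: [0.7, -1.0, -0.2]
width: 0.0608
```

Emit:
apply_moves([
  {"linear": [0,0,-0.1],"rot": [0,0,0],"grip": -0.4},
  {"linear": [0,0,-0.2],"rot": [0,0,0],"grip": -0.4},
  {"linear": [0,0,-0.27],"rot": [0,0,0],"grip": -0.4},
  {"linear": [0,0,-0.316],"rot": [0,0,0],"grip": -0.4},
  {"linear": [0,0,-0.316],"rot": [0,0,0],"grip": -0.4},
  {"linear": [0,0,-0.316],"rot": [0,0,0],"grip": 1},
  {"linear": [0,0,-0.316],"rot": [0,0,0],"grip": 1},
  {"linear": [0,0,-0.316],"rot": [0,0,0],"grip": 1},
  {"linear": [0,0,-0.316],"rot": [0,0,0],"grip": 1},
  {"linear": [0,0,-0.316],"rot": [0,0,0],"grip": 1},
])

```text
time: 26.6
ee_pos: [0.4176, 0.3596, 0.0445]
eef_rot: [0.951, -0.308, 0.0, -0.0]
ft_force: [1.4, -0.3, 1.9]
width: 0.0294
```

Emit:
apply_moves([
  {"linear": [0,0,0.1],"rot": [0,0,0],"grip": 1},
  {"linear": [0,0,0.2],"rot": [0,0,0],"grip": 1},
  {"linear": [0.1,-0.2,0.36],"rot": [0,0,0.05],"grip": 1},
  {"linear": [0.566,-0.87,0.36],"rot": [0,0,0.139],"grip": 1},
  {"linear": [0.566,-0.87,0.36],"rot": [0,0,0.139],"grip": 1},
  {"linear": [0.566,-0.87,0.36],"rot": [0,0,0.139],"grip": 1},
  {"linear": [0.566,-0.87,0.36],"rot": [0,0,0.139],"grip": 1},
  {"linear": [0.566,-0.87,0.36],"rot": [0,0,0.139],"grip": 1},
  {"linear": [0.566,-0.87,0.36],"rot": [0,0,0.139],"grip": 1},
  {"linear": [0.566,-0.87,0.36],"rot": [0,0,0.139],"grip": 1},
  {"linear": [0.566,-0.87,0.36],"rot": [0,0,0.139],"grip": 1},
  {"linear": [0.566,-0.87,0.36],"rot": [0,0,0.139],"grip": 1},
  {"linear": [0.566,-0.87,0.36],"rot": [0,0,0.139],"grip": 1},
  {"linear": [0.566,-0.87,0.36],"rot": [0,0,0.139],"grip": 1},
  {"linear": [0.566,-0.87,0.36],"rot": [0,0,0.139],"grip": 1},
])

```text
time: 28.1
ee_pos: [0.5872, 0.0992, 0.1522]
eef_rot: [0.996, -0.094, 0.0, -0.0]
ft_force: [0.1, -0.2, -1.2]
width: 0.0296
```

Emit:
apply_moves([
  {"linear": [0.002,-0.004,-0.1],"rot": [0,0,0],"grip": 1},
  {"linear": [0.002,-0.004,-0.17],"rot": [0,0,0],"grip": 1},
  {"linear": [0.002,-0.004,-0.21],"rot": [0,0,0],"grip": 1},
  {"linear": [0.002,-0.004,-0.24],"rot": [0,0,0],"grip": 1},
  {"linear": [0.002,-0.004,-0.26],"rot": [0,0,0],"grip": 1},
  {"linear": [0.002,-0.004,-0.28],"rot": [0,0,0],"grip": 1},
  {"linear": [0.002,-0.004,-0.297],"rot": [0,0,0],"grip": 1},
  {"linear": [0.002,-0.004,-0.297],"rot": [0,0,0],"grip": 1},
])

```text
time: 28.9
ee_pos: [0.5878, 0.0974, 0.0627]
eef_rot: [0.996, -0.094, -0.0, -0.0]
ft_force: [-0.1, 0.7, -1.3]
width: 0.0298
```

Emit:
apply_moves([
  {"linear": [0,0,-0.006],"rot": [0,0,0],"grip": 1},
  {"linear": [0,0,-0.006],"rot": [0,0,0],"grip": 0},
  {"linear": [0,0,-0.006],"rot": [0,0,0],"grip": -0.15},
  {"linear": [0,0,-0.006],"rot": [0,0,0],"grip": -0.15},
  {"linear": [0,0,0.03],"rot": [0,0,0],"grip": -0.15},
  {"linear": [0,0,0.1],"rot": [0,0,0],"grip": -0.15},
  {"linear": [0,0,0.25],"rot": [0,0,0],"grip": -0.15},
  {"linear": [-0.56,0.34,0.73],"rot": [0,0,0.061],"grip": -0.4},
  {"linear": [-0.56,0.34,0.73],"rot": [0,0,0.061],"grip": -0.4},
  {"linear": [-0.56,0.34,0.73],"rot": [0,0,0.061],"grip": -0.4},
  {"linear": [-0.56,0.34,0.73],"rot": [0,0,0.061],"grip": -0.4},
  {"linear": [-0.56,0.34,0.73],"rot": [0,0,0.061],"grip": -0.4},
  {"linear": [-0.56,0.34,0.73],"rot": [0,0,0.061],"grip": -0.4},
  {"linear": [-0.56,0.34,0.73],"rot": [0,0,0.061],"grip": -0.4},
  {"linear": [-0.56,0.34,0.73],"rot": [0,0,0.061],"grip": -0.4},
  {"linear": [-0.56,0.34,0.73],"rot": [0,0,0.061],"grip": -0.4},
])

```text
time: 30.5
ee_pos: [0.4207, 0.1979, 0.2816]
eef_rot: [1.0, -0.0, -0.0, 0.0]
ft_force: [0.8, 0.0, -0.3]
width: 0.0608
```

Run:
```python
from h import *
s=r.read_state();print(s["time"],s["ee_pos"],s["eef_rot"])
c=r.camera("wrist")
a=rect(c,.42,.085,.063,half=.045,n=400);b=rect(c,.609,.016,.053,half=.12,n=400)
cv2.imwrite("pics/pu.png",np.hstack([a,b]))
for t,z in(("pusher",0),("dish",0),("insert0",.015)):
    print(t,[(round(d["p"],2),np.round(at(c,d["location"],z,True)[:2],4).tolist()) for d in r.spot_point(t,c) if d["p"]>.3])
```

```text
30.5 [0.42067247 0.19788349 0.28158542] [ 9.99999961e-01 -5.38400551e-05 -2.45341265e-04  1.19537184e-04]
pusher [(0.96, [0.425, 0.0845])]
dish [(0.95, [0.4232, 0.084])]
insert0 [(0.71, [0.5905, 0.0939]), (0.71, [0.5652, -0.0533]), (0.6, [0.6314, -0.061])]
```

View pics/pu.png

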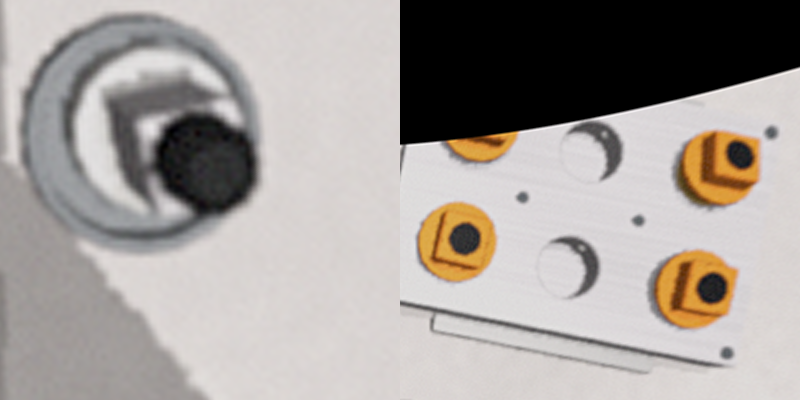

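Cap at (205,162), dish ring centred on (142,133), and shank faces turned about +11°. All four inserts are in pockets. I grasp the pusher.

Emit:
apply_moves([
  {"linear": [0.023,-0.378,-0.4],"rot": [0,0,0.061],"grip": -0.4},
  {"linear": [0.023,-0.378,-0.4],"rot": [0,0,0.061],"grip": -0.4},
  {"linear": [0.023,-0.378,-0.4],"rot": [0,0,0.061],"grip": -0.4},
  {"linear": [0.023,-0.378,-0.4],"rot": [0,0,0.061],"grip": -0.4},
  {"linear": [0.023,-0.378,-0.5],"rot": [0,0,0.061],"grip": -0.4},
  {"linear": [0.023,-0.378,-0.6],"rot": [0,0,0.061],"grip": -0.4},
  {"linear": [0.023,-0.378,-0.7],"rot": [0,0,0.061],"grip": -0.4},
  {"linear": [0.023,-0.378,-0.77],"rot": [0,0,0.061],"grip": -0.4},
  {"linear": [0.023,-0.378,-0.816],"rot": [0,0,0.061],"grip": -0.4},
  {"linear": [0.023,-0.378,-0.816],"rot": [0,0,0.061],"grip": -0.4},
  {"linear": [0.023,-0.378,-0.816],"rot": [0,0,0.061],"grip": 1},
  {"linear": [0.023,-0.378,-0.816],"rot": [0,0,0.061],"grip": 1},
  {"linear": [0.023,-0.378,-0.816],"rot": [0,0,0.061],"grip": 1},
  {"linear": [0.023,-0.378,-0.816],"rot": [0,0,0.061],"grip": 1},
  {"linear": [0.023,-0.378,-0.816],"rot": [0,0,0.061],"grip": 1},
  {"linear": [0.023,-0.378,-0.816],"rot": [0,0,0.061],"grip": 1},
  {"linear": [0.023,-0.378,-0.816],"rot": [0,0,0.061],"grip": 1},
], newtons=50)

```text
time: 32.4
ee_pos: [0.4273, 0.0861, 0.0379]
eef_rot: [0.995, 0.097, 0.0, -0.001]
ft_force: [-1.5, -1.5, 8.7]
width: 0.0235
```

Emit:
apply_moves([
  {"linear": [0,0,0.1],"rot": [0,0,0],"grip": 1},
  {"linear": [0,0,0.25],"rot": [0,0,0],"grip": 1},
  {"linear": [0.1,0,0.37],"rot": [0,0,0],"grip": 1},
  {"linear": [0.535,0.036,0.37],"rot": [0,0,-0.061],"grip": 1},
  {"linear": [0.535,0.036,0.37],"rot": [0,0,-0.061],"grip": 1},
  {"linear": [0.535,0.036,0.37],"rot": [0,0,-0.061],"grip": 1},
  {"linear": [0.535,0.036,0.37],"rot": [0,0,-0.061],"grip": 1},
  {"linear": [0.535,0.036,0.28],"rot": [0,0,-0.061],"grip": 1},
  {"linear": [0.535,0.036,0.24],"rot": [0,0,-0.061],"grip": 1},
  {"linear": [0.535,0.036,0.2],"rot": [0,0,-0.061],"grip": 1},
  {"linear": [0.535,0.036,0.2],"rot": [0,0,-0.061],"grip": 1},
])

```text
time: 33.5
ee_pos: [0.5858, 0.0969, 0.0959]
eef_rot: [1.0, 0.001, -0.001, -0.0]
ft_force: [-0.3, 0.5, -3.2]
width: 0.024
```

Emit:
apply_moves([
  {"linear": [0.006,0.002,0],"rot": [0,0,0],"grip": 1},
  {"linear": [0.006,0.002,-0.02],"rot": [0,0,0],"grip": 1},
  {"linear": [0.006,0.002,-0.03],"rot": [0,0,0],"grip": 1},
  {"linear": [0.006,0.002,-0.04],"rot": [0,0,0],"grip": 1},
  {"linear": [0.006,0.002,-0.05],"rot": [0,0,0],"grip": 1},
  {"linear": [0.006,0.002,-0.055],"rot": [0,0,0],"grip": 1},
])

```text
time: 34.1
ee_pos: [0.5889, 0.0971, 0.0803]
eef_rot: [1.0, 0.001, -0.0, -0.0]
ft_force: [0.2, -0.0, -4.2]
width: 0.0237
```

Emit:
apply_moves([
  {"linear": [0,0,-0.01],"rot": [0,0,0],"grip": 1},
  {"linear": [0,0,-0.017],"rot": [0,0,0],"grip": 1},
  {"linear": [0,0,-0.017],"rot": [0,0,0],"grip": 1},
])

```text
time: 34.4
ee_pos: [0.5897, 0.097, 0.0796]
eef_rot: [1.0, 0.001, 0.0, -0.002]
ft_force: [-19.8, 0.2, 44.5]
width: 0.0235
```

Emit:
apply_moves([
  {"linear": [-0.005,0,0.05],"rot": [0,0,0],"grip": 1},
  {"linear": [-0.005,0,0.1],"rot": [0,0,0],"grip": 1},
  {"linear": [0.245,-0.049,0.1],"rot": [0,0,0],"grip": 1},
  {"linear": [0.245,-0.049,0.1],"rot": [0,0,0],"grip": 1},
  {"linear": [0.245,-0.049,0.1],"rot": [0,0,0],"grip": 1},
  {"linear": [0.245,-0.049,0.1],"rot": [0,0,0],"grip": 1},
  {"linear": [0.245,-0.049,0.06],"rot": [0,0,0],"grip": 1},
  {"linear": [0.245,-0.049,0.04],"rot": [0,0,0],"grip": 1},
  {"linear": [0.245,-0.049,0.03],"rot": [0,0,0],"grip": 1},
  {"linear": [0.245,-0.049,0.02],"rot": [0,0,0],"grip": 1},
  {"linear": [0.245,-0.049,0.01],"rot": [0,0,0],"grip": 1},
  {"linear": [0.245,-0.049,0.005],"rot": [0,0,0],"grip": 1},
])

```text
time: 35.6
ee_pos: [0.6625, 0.0827, 0.0797]
eef_rot: [1.0, 0.001, -0.0, -0.001]
ft_force: [-17.1, 2.5, 32.5]
width: 0.0235
```

Emit:
apply_moves([
  {"linear": [0,0,0.05],"rot": [0,0,0],"grip": 1},
  {"linear": [0,0,0.1],"rot": [0,0,0],"grip": 1},
  {"linear": [-0.099,-0.497,0.1],"rot": [0,0,0],"grip": 1},
  {"linear": [-0.099,-0.497,0.1],"rot": [0,0,0],"grip": 1},
  {"linear": [-0.099,-0.497,0.1],"rot": [0,0,0],"grip": 1},
  {"linear": [-0.099,-0.497,0.1],"rot": [0,0,0],"grip": 1},
  {"linear": [-0.099,-0.497,0.1],"rot": [0,0,0],"grip": 1},
  {"linear": [-0.099,-0.497,0.06],"rot": [0,0,0],"grip": 1},
  {"linear": [-0.099,-0.497,0.04],"rot": [0,0,0],"grip": 1},
  {"linear": [-0.099,-0.497,0.03],"rot": [0,0,0],"grip": 1},
  {"linear": [-0.099,-0.497,0.02],"rot": [0,0,0],"grip": 1},
  {"linear": [-0.099,-0.497,0.01],"rot": [0,0,0],"grip": 1},
  {"linear": [-0.099,-0.497,0.002],"rot": [0,0,0],"grip": 1},
])

```text
time: 36.9
ee_pos: [0.6332, -0.0665, 0.0797]
eef_rot: [1.0, 0.001, 0.0, -0.001]
ft_force: [-15.5, 6.7, 37.2]
width: 0.0234
```

Emit:
apply_moves([
  {"linear": [0,0,0.05],"rot": [0,0,0],"grip": 1},
  {"linear": [0,0,0.1],"rot": [0,0,0],"grip": 1},
  {"linear": [-0.249,0.049,0.1],"rot": [0,0,0],"grip": 1},
  {"linear": [-0.249,0.049,0.1],"rot": [0,0,0],"grip": 1},
  {"linear": [-0.249,0.049,0.1],"rot": [0,0,0],"grip": 1},
  {"linear": [-0.249,0.049,0.1],"rot": [0,0,0],"grip": 1},
  {"linear": [-0.249,0.049,0.06],"rot": [0,0,0],"grip": 1},
  {"linear": [-0.249,0.049,0.04],"rot": [0,0,0],"grip": 1},
  {"linear": [-0.249,0.049,0.03],"rot": [0,0,0],"grip": 1},
  {"linear": [-0.249,0.049,0.02],"rot": [0,0,0],"grip": 1},
  {"linear": [-0.249,0.049,0.01],"rot": [0,0,0],"grip": 1},
  {"linear": [-0.249,0.049,0.003],"rot": [0,0,0],"grip": 1},
])

```text
time: 38.1
ee_pos: [0.5584, -0.0523, 0.0796]
eef_rot: [1.0, 0.001, -0.0, -0.001]
ft_force: [-13.7, 3.6, 36.0]
width: 0.0236
```

Emit:
apply_moves([
  {"linear": [0,0,0.05],"rot": [0,0,0],"grip": 1},
  {"linear": [0,0,0.15],"rot": [0,0,0],"grip": 1},
  {"linear": [-0.4,0.25,0.5],"rot": [0,0,0],"grip": 1},
  {"linear": [-0.4,0.25,0.5],"rot": [0,0,0],"grip": 1},
  {"linear": [-0.4,0.25,0.5],"rot": [0,0,0],"grip": 1},
  {"linear": [-0.4,0.25,0.5],"rot": [0,0,0],"grip": 1},
  {"linear": [-0.4,0.25,0.5],"rot": [0,0,0],"grip": 1},
  {"linear": [-0.4,0.25,0.5],"rot": [0,0,0],"grip": 1},
])

```text
time: 38.9
ee_pos: [0.4375, 0.0238, 0.2294]
eef_rot: [1.0, 0.001, 0.001, -0.002]
ft_force: [0.5, 1.5, -5.2]
width: 0.0239
```

Run:
```python
from h import *
s=r.read_state();print(s["time"],s["ee_pos"],s["eef_rot"])
c=r.camera("wrist")
a=rect(c,.609,.016,.045,half=.125,n=480);save(c,"w20")
d=r.camera("side");f=d["frame"][:,:,::-1][160:280,200:350];f=cv2.resize(f,(320,256),interpolation=2)
b=np.zeros((480,320,3),np.uint8);b[:256]=f
cv2.imwrite("pics/home.png",np.hstack([a,b]))
```

```text
38.9 [0.43750955 0.02375283 0.22936256] [ 9.99997574e-01  1.48982062e-03  5.61645461e-04 -1.52210683e-03]
```

View pics/home.png

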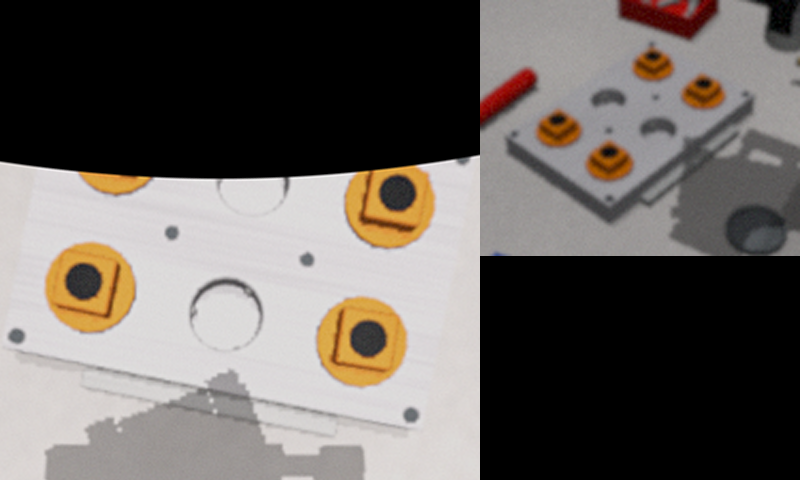

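All four flanges lie flush on the plate in both views. The pusher goes back to its dish.

Emit:
apply_moves([
  {"linear": [-0.037,0.206,-0.2],"rot": [0,0,0],"grip": 1},
  {"linear": [-0.037,0.206,-0.3],"rot": [0,0,0],"grip": 1},
  {"linear": [-0.037,0.206,-0.4],"rot": [0,0,0],"grip": 1},
  {"linear": [-0.037,0.206,-0.5],"rot": [0,0,0],"grip": 1},
  {"linear": [-0.037,0.206,-0.55],"rot": [0,0,0],"grip": 1},
  {"linear": [-0.037,0.206,-0.59],"rot": [0,0,0],"grip": 1},
  {"linear": [-0.037,0.206,-0.615],"rot": [0,0,0],"grip": 1},
  {"linear": [-0.037,0.206,-0.63],"rot": [0,0,0],"grip": 1},
  {"linear": [-0.037,0.206,-0.63],"rot": [0,0,0],"grip": 1},
])

```text
time: 39.9
ee_pos: [0.4274, 0.0845, 0.0397]
eef_rot: [1.0, 0.001, 0.0, -0.0]
ft_force: [-0.3, -0.5, -2.9]
width: 0.0236
```

Emit:
apply_moves([
  {"linear": [0,0,-0.005],"rot": [0,0,0],"grip": 1},
  {"linear": [0,0,-0.006],"rot": [0,0,0],"grip": 1},
  {"linear": [0,0,-0.006],"rot": [0,0,0],"grip": 1},
])

```text
time: 40.2
ee_pos: [0.4274, 0.0852, 0.0382]
eef_rot: [1.0, 0.001, 0.0, -0.001]
ft_force: [-0.6, 0.4, -3.3]
width: 0.0233
```

Emit:
apply_moves([
  {"linear": [0,0,-0.004],"rot": [0,0,0],"grip": 1},
  {"linear": [0,0,-0.007],"rot": [0,0,0],"grip": 1},
  {"linear": [0,0,-0.007],"rot": [0,0,0],"grip": 1},
])

```text
time: 40.5
ee_pos: [0.4276, 0.0852, 0.0376]
eef_rot: [1.0, 0.001, -0.001, -0.001]
ft_force: [-17.0, -3.7, 48.3]
width: 0.0239
```

Emit:
apply_moves([
  {"linear": [0,0,0.007],"rot": [0,0,0],"grip": 1},
  {"linear": [0,0,0.007],"rot": [0,0,0],"grip": 0},
  {"linear": [0,0,0.007],"rot": [0,0,0],"grip": -0.4},
  {"linear": [0,0,0.007],"rot": [0,0,0],"grip": -0.4},
  {"linear": [0,0,0.007],"rot": [0,0,0],"grip": -0.4},
  {"linear": [0,0,0.1],"rot": [0,0,0],"grip": -0.4},
  {"linear": [0,0,0.25],"rot": [0,0,0],"grip": -0.4},
  {"linear": [0,0,0.4],"rot": [0,0,0],"grip": -0.4},
  {"linear": [0,-0.517,0.8],"rot": [0,0,0],"grip": -0.4},
  {"linear": [0,-0.517,0.8],"rot": [0,0,0],"grip": -0.4},
  {"linear": [0,-0.517,0.8],"rot": [0,0,0],"grip": -0.4},
  {"linear": [0,-0.517,0.8],"rot": [0,0,0],"grip": -0.4},
  {"linear": [0,-0.517,0.8],"rot": [0,0,0],"grip": -0.4},
  {"linear": [0,-0.517,0.8],"rot": [0,0,0],"grip": -0.4},
  {"linear": [0,-0.517,0.8],"rot": [0,0,0],"grip": -0.4},
])

```text
time: 42.0
ee_pos: [0.427, -0.0699, 0.2753]
eef_rot: [1.0, 0.001, -0.0, -0.0]
ft_force: [0.6, 0.0, 0.1]
width: 0.0607
```

Run:
```python
from h import *
s=r.read_state();print(s["time"],s["ee_pos"],s["eef_rot"])
c=r.camera("wrist")
for t,z in(("cartridge",0),("gauge_tip",.031),("guide_entry",.012),("guide_home",.012),("pusher",.003)):
    print(t,[(round(d["p"],2),np.round(at(c,d["location"],z,True)[:2],4).tolist()) for d in r.spot_point(t,c) if d["p"]>.3])
a=rect(c,.435,-.18,.066,half=.06,n=400);b=rect(c,.48,-.355,.012,half=.13,n=400)
cv2.imwrite("pics/ca.png",np.hstack([a,b]));save(c,"w25")
```

```text
42.0 [ 0.42701917 -0.06990483  0.27527523] [ 9.99999521e-01  8.53079747e-04 -3.04074905e-05 -4.79864679e-04]
cartridge [(0.97, [0.4284, -0.1817])]
gauge_tip [(0.84, [0.4946, -0.1592])]
guide_entry [(0.96, [0.436, -0.3527])]
guide_home [(0.85, [0.5338, -0.3677]), (0.38, [0.6129, 0.0136])]
pusher [(0.59, [0.4251, 0.0899])]
```

View pics/ca.png

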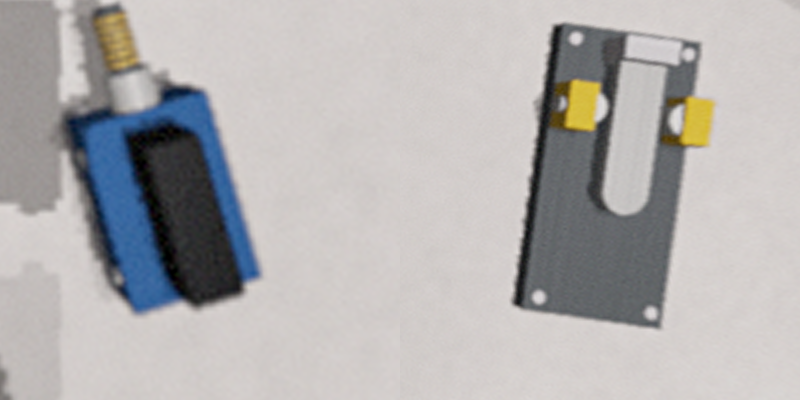

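Rib top centre is at about (195,217), yaw +16.5°, which gives (0.429, −0.180). The guide's screws at (575,38), (687,54), (539,297) and (651,313) give centre (0.4956, −0.3638), yaw −8.0°. I grasp the cartridge.

Emit:
apply_moves([
  {"linear": [0.007,-0.367,-0.4],"rot": [0,0,0.092],"grip": -0.4},
  {"linear": [0.007,-0.367,-0.4],"rot": [0,0,0.092],"grip": -0.4},
  {"linear": [0.007,-0.367,-0.4],"rot": [0,0,0.092],"grip": -0.4},
  {"linear": [0.007,-0.367,-0.4],"rot": [0,0,0.092],"grip": -0.4},
  {"linear": [0.007,-0.367,-0.5],"rot": [0,0,0.092],"grip": -0.4},
  {"linear": [0.007,-0.367,-0.6],"rot": [0,0,0.092],"grip": -0.4},
  {"linear": [0.007,-0.367,-0.67],"rot": [0,0,0.092],"grip": -0.4},
  {"linear": [0.007,-0.367,-0.715],"rot": [0,0,0.092],"grip": -0.4},
  {"linear": [0.007,-0.367,-0.715],"rot": [0,0,0.092],"grip": -0.4},
  {"linear": [0.007,-0.367,-0.715],"rot": [0,0,0.092],"grip": 1},
  {"linear": [0.007,-0.367,-0.715],"rot": [0,0,0.092],"grip": 1},
  {"linear": [0.007,-0.367,-0.715],"rot": [0,0,0.092],"grip": 1},
  {"linear": [0.007,-0.367,-0.715],"rot": [0,0,0.092],"grip": 1},
  {"linear": [0.007,-0.367,-0.715],"rot": [0,0,0.092],"grip": 1},
  {"linear": [0.007,-0.367,-0.715],"rot": [0,0,0.092],"grip": 1},
  {"linear": [0.007,-0.367,-0.715],"rot": [0,0,0.092],"grip": 1},
])

```text
time: 43.9
ee_pos: [0.39, -0.1637, 0.0939]
eef_rot: [0.989, 0.145, 0.015, 0.009]
ft_force: [0.5, 0.5, 0.6]
width: 0.0127
```

Run:
```python
from h import *
s=r.read_state();print(s["time"],np.round(s["joint_positions"],3),s["ee_pos"],s["eef_rot"],s["joint_vel"])
c=r.camera("scene")
for t in("cartridge","gauge_tip"):
    print([(round(d["p"],2),np.round(at(c,d["location"],0 if t=="cartridge" else .031)[:2],4).tolist()) for d in r.spot_point(t,c) if d["p"]>.2])
save(c,"sc30",(120,100,220,165),3.6)
```

```text
43.9 [-1.212 -0.499  1.339  2.208  0.564  1.092 -1.449] [ 0.38995922 -0.16371353  0.09392423] [0.9892504  0.14514295 0.01536076 0.00901251] [ 1.06643969e-03 -5.45294950e-04 -4.36232441e-04  2.14750152e-03
  7.46489625e-04  9.75903872e-04  6.35131251e-05]
[(0.67, [0.4323, -0.1824])]
[(0.7, [0.596, 0.0912]), (0.63, [0.4881, -0.1645])]
```

View pics/sc30.png

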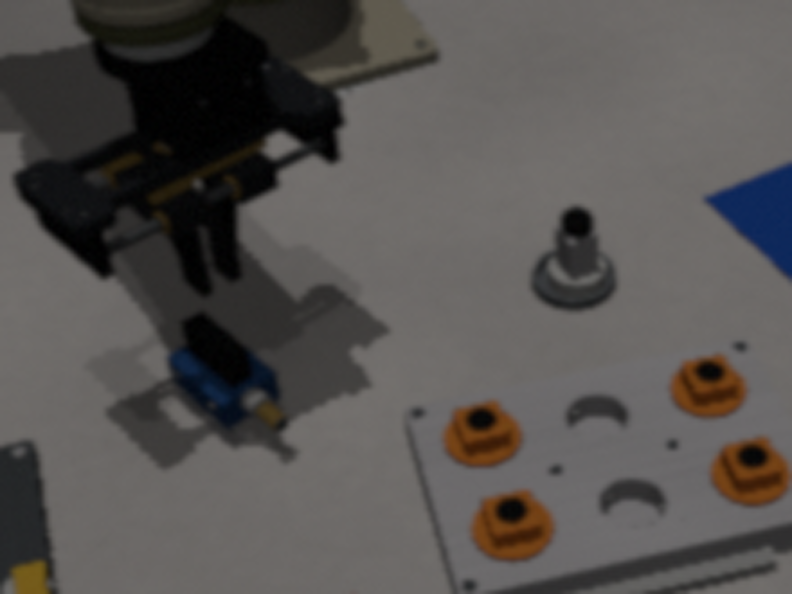

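The pusher stands in its dish at (573,270) and the cartridge is untouched. The arm stopped short because joints 2 and 3 reached their limits, so I back out and look at the posture.

Emit:
apply_moves([
  {"linear": [0.1,0,0.4],"rot": [0,0,0],"grip": -0.4},
  {"linear": [0.1,0,0.4],"rot": [0,0,0],"grip": -0.4},
  {"linear": [0.1,0,0.4],"rot": [0,0,0],"grip": -0.4},
  {"linear": [0.4,-0.1,0.6],"rot": [0,0,-0.092],"grip": -0.4},
  {"linear": [0.4,-0.1,0.6],"rot": [0,0,-0.092],"grip": -0.4},
  {"linear": [0.4,-0.1,0.6],"rot": [0,0,-0.092],"grip": -0.4},
  {"linear": [0.4,-0.1,0.6],"rot": [0,0,-0.092],"grip": -0.4},
  {"linear": [0.4,-0.1,0.6],"rot": [0,0,-0.092],"grip": -0.4},
])

```text
time: 44.85
ee_pos: [0.4879, -0.1859, 0.2791]
eef_rot: [1.0, 0.002, 0.023, 0.014]
ft_force: [0.0, 0.4, -0.3]
width: 0.0572
```

```bash
cat > j.py <<'E'
from bench import r
import numpy as np
s=r.read_state();print(s["time"],np.round(s["joint_positions"],3),np.round(s["ee_pos"],4),np.round(s["eef_rot"],3))
E
python3 j.py
```

```text
44.85 [-1.401 -0.5    1.339  1.759  0.519  1.473 -1.691] [ 0.4879 -0.1859  0.2791] [1.    0.002 0.023 0.014]
```

Emit:
apply_moves([
  {"linear": [0,-0.8,0.1],"rot": [0,0,0],"grip": -0.4},
  {"linear": [0,-0.8,0.1],"rot": [0,0,0],"grip": -0.4},
  {"linear": [0,-0.8,0.1],"rot": [0,0,0],"grip": -0.4},
  {"linear": [0,-0.8,0.1],"rot": [0,0,0],"grip": -0.4},
  {"linear": [0,-0.8,0.1],"rot": [0,0,0],"grip": -0.4},
  {"linear": [0,-0.8,0.1],"rot": [0,0,0],"grip": -0.4},
  {"linear": [0,-0.8,0.1],"rot": [0,0,0],"grip": -0.4},
  {"linear": [0,-0.8,0.1],"rot": [0,0,0],"grip": -0.4},
])

```text
time: 45.65
ee_pos: [0.4156, -0.359, 0.3288]
eef_rot: [0.999, 0.001, 0.04, 0.029]
ft_force: [1.4, -0.3, -0.3]
width: 0.0606
```

```bash
python3 j.py
```

```text
45.65 [-1.084 -0.499  1.338  1.647  0.522  1.522 -1.322] [ 0.4156 -0.359   0.3288] [0.999 0.001 0.04  0.029]
```

```bash
cat > kin.py <<'E'
import numpy as np, itertools
from scipy.spatial.transform import Rotation as R
from scipy.optimize import least_squares
def rz(a): return R.from_euler('z',a).as_matrix()
def ry(a): return R.from_euler('y',a).as_matrix()
def fk(q,p,s):
    h,a,b,c,o1,o2,o3,o0,t0=p
    M=rz(s[0]*q[0]+t0);x=np.array([0,0,h])+M@[o0,0,0]
    M=M@ry(q[1])@rz(s[1]*q[2]);x=x+M@[o1,0,a]
    M=M@ry(q[3]);x=x+M@[o2,0,0]
    M=M@rz(s[2]*q[4]);x=x+M@[0,0,b]
    M=M@ry(q[5]);x=x+M@[o3,0,0]
    M=M@rz(s[3]*q[6]);x=x+M@[0,0,c]
    return x,M
D=[([1.182,.332,-.065,1.46,.022,1.35,-.088],[.22343,-.58332,.23878],[.98332,.18187,-.000141,-.00068]),
([-1.212,-.499,1.339,2.208,.564,1.092,-1.449],[.38996,-.16371,.09392],[.98925,.14514,.01536,.00901]),
([-1.401,-.5,1.339,1.759,.519,1.473,-1.691],[.4879,-.1859,.2791],[1,.002,.023,.014]),
([-1.084,-.499,1.338,1.647,.522,1.522,-1.322],[.4156,-.359,.3288],[.999,.001,.04,.029])]
def fit():
    best=[]
    for s in itertools.product([1,-1],repeat=4):
      for off in (0,np.pi/2,np.pi,-np.pi/2):
        def f(p):
            e=[]
            for q,x,o in D:
                X,M=fk(q,p[:9],s);M=M@rz(p[9])
                e+=list(X-x)+list(.3*(R.from_matrix(M).inv()*R.from_quat(o)).as_rotvec())
            return np.r_[e,.002*np.array(p[4:8]),.002*p[8]]
        g=least_squares(f,[.34,.4,.4,.3,0,0,0,0,0,off])
        best.append((g.cost,s,g.x))
    best.sort(key=lambda b:b[0]);return best
if __name__=="__main__":
    for b in fit()[:4]: print(b[0],b[1],np.round(b[2],4))
E
timeout 300 python3 kin.py
```

```text
0.00016134468834364115 (-1, -1, -1, -1) [ 0.3334  0.409   0.489   0.3825 -0.009   0.003  -0.0408 -0.0165 -0.072
  1.4997]
0.0001613446883436417 (-1, -1, -1, -1) [ 3.3340e-01  4.0900e-01  4.8900e-01  3.8250e-01 -9.0000e-03  3.0000e-03
 -4.0800e-02 -1.6500e-02 -7.2000e-02 -4.7835e+00]
0.00016134468834364235 (-1, -1, -1, -1) [ 0.3334  0.409   0.489   0.3825 -0.009   0.003  -0.0408 -0.0165 -0.072
  1.4997]
0.00016134468834365302 (-1, -1, -1, -1) [ 0.3334  0.409   0.489   0.3825 -0.009   0.003  -0.0408 -0.0165 -0.072
  1.4997]
```

```bash
cat > sim.py <<'E'
from kin import *
S=(-1,-1,-1,-1);P=[.3334,.409,.489,.3825,-.009,.003,-.0408,-.0165,-.072]
LO=np.array([-2.6,-.5,-1.47,.16,-1.27,.06,-2.6]);HI=np.array([2.6,2.12,1.34,2.42,4.41,2.06,2.6])
def F(q): X,M=fk(q,P,S);return X,M@rz(1.4997)
def J(q):
    X,M=F(q);j=np.zeros((6,7))
    for i in range(7):
        d=q.copy();d[i]+=1e-5;Y,N=F(d);j[:3,i]=(Y-X)/1e-5;j[3:,i]=R.from_matrix(N@M.T).as_rotvec()/1e-5
    return j
def down(yaw): return (R.from_euler('z',yaw)*R.from_euler('x',np.pi)).as_matrix()
def go(q,x,yaw,lam=.02,step=.02,it=200,w=np.ones(7)):
    q=np.array(q,float)
    for _ in range(it):
        X,M=F(q);e=np.r_[np.array(x)-X,R.from_matrix(down(yaw)@M.T).as_rotvec()]
        if np.abs(e).max()<1e-4:break
        e*=min(1,step/np.linalg.norm(e[:3])if np.linalg.norm(e[:3])>0 else 1,.1/max(np.linalg.norm(e[3:]),1e-9))
        free=np.ones(7,bool)
        for k in range(4):
            j=J(q)[:,free];W=1/w[free]
            dq=np.zeros(7);dq[free]=(W[:,None]*j.T)@np.linalg.solve((j*W)@j.T+lam**2*np.eye(6),e)
            bad=free&(((q+dq>HI)&(dq>0))|((q+dq<LO)&(dq<0)))
            if not bad.any():break
            free&=~bad
        q=np.clip(q+dq,LO,HI)
    return q
E
cat > hist.py <<'E'
from sim import *
r2=np.pi/180
H=[(.5013,-.3005,.338,0),(.5236,-.015,.3236,0),(.4344,.276,.3085,0),(.4925,.3604,.043,-11),(.494,.3636,.195,-11),(.5064,.0635,.248,-11),(.6342,-.0668,.065,-11),(.5421,.023,.212,-11),(.5794,.3204,.21,20),(.578,.3746,.0444,20),(.6133,.1004,.1516,-11),(.6626,.0824,.061,-11),(.4663,.2337,.184,-38),(.428,.263,.045,-38),(.5775,.1142,.1527,-11),(.5577,-.051,.06,-11),(.5129,.2182,.199,-36),(.4183,.3587,.139,-36),(.4176,.3596,.0445,-36),(.5872,.0992,.152,-11),(.588,.0974,.061,-11),(.4207,.1979,.2816,0),(.4273,.0861,.038,11),(.43,.086,.15,11),(.5858,.097,.1,0),(.6625,.0827,.08,0),(.6332,-.0665,.08,0),(.5584,-.052,.08,0),(.4375,.0238,.229,0),(.4274,.085,.038,0),(.427,-.07,.2753,0),(.429,-.18,.155,16.5),(.429,-.18,.06,16.5)]
q=np.array([1.182,.332,-.065,1.46,.022,1.35,-.088])
for x,y,z,a in H:
    q=go(q,(x,y,z),a*r2);print((x,y,z,a),np.round(q,2))
for x,y,z,a in [(.488,-.186,.279,0),(.4879,-.426,.31,0)]:
    q=go(q,(x,y,z),a*r2);print("after",np.round(q,2),np.round(F(q)[0],3))
E
python3 hist.py
```

```text
(0.5013, -0.3005, 0.338, 0) [ 0.75  0.2  -0.32  1.4   0.06  1.55 -1.14]
(0.5236, -0.015, 0.3236, 0) [ 0.5   0.05 -0.55  1.59  0.03  1.5  -1.62]
(0.4344, 0.276, 0.3085, 0) [ 0.24  0.03 -0.86  1.65  0.02  1.47 -2.2 ]
(0.4925, 0.3604, 0.043, -11) [-0.37  0.51 -0.39  1.68  0.22  0.99 -2.6 ]
(0.494, 0.3636, 0.195, -11) [-0.35  0.35 -0.43  1.54  0.15  1.28 -2.55]
(0.5064, 0.0635, 0.248, -11) [ 0.01  0.05 -0.2   1.75  0.01  1.35 -1.96]
(0.6342, -0.0668, 0.065, -11) [ 0.12  0.51 -0.11  1.59  0.06  1.05 -1.76]
(0.5421, 0.023, 0.212, -11) [ 0.05  0.15 -0.17  1.72  0.03  1.28 -1.89]
(0.5794, 0.3204, 0.21, 20) [-0.28  0.45 -0.39  1.37  0.17  1.35 -1.89]
(0.578, 0.3746, 0.0444, 20) [-0.37  0.67 -0.36  1.43  0.25  1.08 -2.01]
(0.6133, 0.1004, 0.1516, -11) [-0.05  0.39 -0.22  1.57  0.09  1.2  -2.05]
(0.6626, 0.0824, 0.061, -11) [-0.04  0.59 -0.19  1.49  0.12  1.07 -2.03]
(0.4663, 0.2337, 0.184, -38) [-1.73  0.28  1.29  1.83 -0.29  1.24 -2.59]
(0.428, 0.263, 0.045, -38) [-1.64  0.47  1.09  1.99 -0.5   0.98 -2.53]
(0.5775, 0.1142, 0.1527, -11) [-1.14  0.49  1.05  1.67 -0.45  1.24 -1.75]
(0.5577, -0.0
[... 714 characters left out ...]
.0827, 0.08, 0) [-0.89  0.78  0.97  1.49 -0.66  1.23 -1.41]
(0.6332, -0.0665, 0.08, 0) [-0.73  0.72  1.    1.58 -0.64  1.2  -1.17]
(0.5584, -0.052, 0.08, 0) [-0.92  0.57  1.09  1.81 -0.56  1.12 -1.2 ]
(0.4375, 0.0238, 0.229, 0) [-1.32 -0.32  1.02  1.97  0.27  1.35 -1.96]
(0.4274, 0.085, 0.038, 0) [-1.44  0.25  1.18  2.18 -0.3   0.89 -1.65]
(0.427, -0.07, 0.2753, 0) [-1.22 -0.46  1.02  1.91  0.39  1.49 -1.85]
(0.429, -0.18, 0.155, 16.5) [-1.08 -0.09  1.34  2.02  0.1   1.15 -1.07]
(0.429, -0.18, 0.06, 16.5) [-0.84  0.32  1.2   2.09 -0.37  0.97 -0.72]
after [-1.    0.12  1.34  1.7  -0.12  1.42 -1.22] [ 0.488 -0.186  0.279]
after [-0.13  0.58  1.15  1.27 -0.52  1.61 -0.64] [ 0.488 -0.426  0.31 ]
```

```bash
cat > plan.py <<'E'
from sim import *
r2=np.pi/180
q0=np.array([-1.084,-.499,1.338,1.647,.522,1.522,-1.322])
rng=np.random.default_rng(0)
fin=[(.429,-.18,.2,16.5),(.429,-.18,.06,16.5),(.43,-.3,.15,-8),(.4353,-.355,.072,-8),(.534,-.369,.072,-8)]
def mar(q): return np.min(np.minimum(q-LO,HI-q))
res=[]
for t in range(120):
    n=rng.integers(1,3);w=[]
    for _ in range(n):
        az=rng.uniform(-1.3,.7);rad=rng.uniform(.45,.75)
        w.append((round(rad*np.cos(az),2),round(rad*np.sin(az),2),round(rng.uniform(.25,.4),2),int(rng.uniform(-60,70))))
    q=q0;ok=True;m=[]
    for x,y,z,a in w+fin:
        q=go(q,(x,y,z),a*r2,step=.04,it=60);X,M=F(q)
        er=np.linalg.norm(X-[x,y,z]);m.append((mar(q),er))
    err=max(e for _,e in m[n:]);mm=min(a for a,_ in m[n:])
    res.append((err>.003,-mm,w,np.round(q,2),max(e for _,e in m[:n])))
res.sort(key=lambda a:(a[0],a[1]))
for z in res[:6]:print(z)
E
timeout 400 python3 plan.py
```

```text
(np.False_, np.float64(-0.35067820566574737), [(np.float64(0.3), np.float64(-0.63), 0.37, -28), (np.float64(0.42), np.float64(0.2), 0.3, -40)], array([ 0.73,  0.54, -0.25,  1.55,  0.14,  1.08, -1.26]), np.float64(0.15596721693179724))
(np.False_, np.float64(-0.3465090384112832), [(np.float64(0.45), np.float64(0.06), 0.36, 6), (np.float64(0.4), np.float64(0.25), 0.38, -51)], array([ 0.9 ,  0.57, -0.46,  1.55,  0.27,  1.09, -1.33]), np.float64(0.03492545624415282))
(np.False_, np.float64(-0.3444477278547615), [(np.float64(0.42), np.float64(0.25), 0.26, -50)], array([ 0.96,  0.58, -0.54,  1.55,  0.33,  1.1 , -1.36]), np.float64(0.01686373557463416))
(np.False_, np.float64(-0.3440549843946239), [(np.float64(0.46), np.float64(0.28), 0.37, -48)], array([ 0.97,  0.59, -0.56,  1.55,  0.33,  1.1 , -1.37]), np.float64(0.030653202185940975))
(np.False_, np.float64(-0.3412121451263137), [(np.float64(0.46), np.float64(0.36), 0.38, -58)], array([ 1.04,  0.61, -0.65,  1.55,  0.4 ,  1.12, -1.4 ]), np.float64(0.16424216443764358))
(np.False_, np.float64(-0.3407348057402131), [(np.float64(0.58), np.float64(0.37), 0.25, 51), (np.float64(0.22), np.float64(-0.63), 0.28, 52)], array([-0.11,  0.68,  0.83,  1.55, -0.53,  1.15, -0.87]), np.float64(0.16064937159451528))
```

The fitted arm model reproduces the drift: the last joint ran into its limit at a collar yaw of −38°. It also predicts that going to about (0.44, 0.26, 0.33) at yaw −49° swings the elbow back.

Emit:
apply_moves([
  {"linear": [0.15,0.4,0],"rot": [0,0,-0.05],"grip": -0.4},
  {"linear": [0.15,0.6,0],"rot": [0,0,-0.1],"grip": -0.4},
  {"linear": [0.15,1.0,0],"rot": [0,0,-0.13],"grip": -0.4},
  {"linear": [0.15,1.0,0],"rot": [0,0,-0.13],"grip": -0.4},
  {"linear": [0.15,1.0,0],"rot": [0,0,-0.13],"grip": -0.4},
  {"linear": [0.15,1.0,0],"rot": [0,0,-0.13],"grip": -0.4},
  {"linear": [0.15,1.0,0],"rot": [0,0,-0.13],"grip": -0.4},
  {"linear": [0.15,1.0,0],"rot": [0,0,-0.13],"grip": -0.4},
  {"linear": [0.15,1.0,0],"rot": [0,0,-0.13],"grip": -0.4},
  {"linear": [0.15,1.0,0],"rot": [0,0,-0.13],"grip": -0.4},
])

```text
time: 46.65
ee_pos: [0.4609, -0.0605, 0.3293]
eef_rot: [0.978, -0.202, 0.033, 0.037]
ft_force: [0.4, 0.6, 0.4]
width: 0.0609
```

```bash
python3 j.py
```

```text
46.65 [-1.014 -0.249  0.841  1.793  0.279  1.485 -2.184] [ 0.4609 -0.0605  0.3293] [ 0.978 -0.202  0.033  0.037]
```

Emit:
apply_moves([
  {"linear": [0,1.0,0],"rot": [0,0,-0.14],"grip": -0.4},
  {"linear": [0,1.0,0],"rot": [0,0,-0.14],"grip": -0.4},
  {"linear": [0,1.0,0],"rot": [0,0,-0.14],"grip": -0.4},
  {"linear": [0,1.0,0],"rot": [0,0,-0.14],"grip": -0.4},
  {"linear": [0,1.0,0],"rot": [0,0,-0.14],"grip": -0.4},
  {"linear": [0,1.0,0],"rot": [0,0,-0.14],"grip": -0.4},
  {"linear": [0,1.0,0],"rot": [0,0,-0.14],"grip": -0.4},
  {"linear": [0,1.0,0],"rot": [0,0,-0.14],"grip": -0.4},
  {"linear": [0,1.0,0],"rot": [0,0,-0.14],"grip": -0.4},
  {"linear": [0,1.0,0],"rot": [0,0,-0.14],"grip": -0.4},
  {"linear": [0,1.0,0],"rot": [0,0,-0.14],"grip": -0.4},
  {"linear": [0,1.0,0],"rot": [0,0,-0.14],"grip": -0.4},
])

```text
time: 47.85
ee_pos: [0.5001, 0.2352, 0.3245]
eef_rot: [0.917, -0.396, 0.006, 0.049]
ft_force: [-0.3, -0.3, -0.6]
width: 0.0608
```

```bash
python3 j.py
```

```text
47.85 [-1.549  0.424  1.34   1.51  -0.325  1.579 -2.602] [0.5001 0.2352 0.3245] [ 0.917 -0.396  0.006  0.049]
```

```bash
sed -i 's/^q0=.*/q0=np.array([-1.549,.424,1.34,1.51,-.325,1.579,-2.602])/; s/int(rng.uniform(-60,70))/int(rng.uniform(-15,80))/; s/range(120)/range(160)/' plan.py; sed -i 's/res.append((err>.003,-mm/err=max(e for _,e in m);mm=min(a for a,_ in m[n-1:])\n    res.append((err>.003,-mm/' plan.py; timeout 500 python3 plan.py
python3 - <<'E'
from sim import *
q=np.array([-1.549,.424,1.34,1.51,-.325,1.579,-2.602]);print(F(q)[0],R.from_matrix(F(q)[1]).as_quat())
R0=R.from_quat([0.917,-0.396,.006,.049]);t=R.from_matrix(down(-.8));print((t*R0.inv()).as_rotvec()/np.pi)
E
```

```text
(np.False_, np.float64(-0.2501508338104903), [(np.float64(0.72), np.float64(0.01), 0.26, 64), (np.float64(0.47), np.float64(-0.28), 0.4, 59)], array([-0.15,  0.71,  0.89,  1.55, -0.58,  1.17, -0.85]), np.float64(4.98688409991202e-06))
(np.False_, np.float64(-0.23161084733950799), [(np.float64(0.5), np.float64(-0.34), 0.31, -11), (np.float64(0.45), np.float64(-0.58), 0.27, 65)], array([-0.15,  0.71,  0.9 ,  1.55, -0.59,  1.17, -0.85]), np.float64(8.484538250040539e-05))
(np.False_, np.float64(-0.20699663095998888), [(np.float64(0.63), np.float64(-0.27), 0.28, -10), (np.float64(0.45), np.float64(-0.24), 0.26, 40)], array([-0.16,  0.72,  0.91,  1.55, -0.6 ,  1.17, -0.84]), np.float64(2.1830245867244457e-05))
(np.False_, np.float64(-0.1800578786943703), [(np.float64(0.31), np.float64(-0.33), 0.35, 24), (np.float64(0.63), np.float64(0.33), 0.33, 20)], array([-0.17,  0.72,  0.93,  1.55, -0.61,  1.18, -0.83]), np.float64(6.623314086684776e-06))
(np.False_, np.float64(-0.17780405547531952), [(np.float64(0.67), np.float64(-0.2), 0.28, -7), (np.float64(0.5), np.float64(-0.1), 0.26, 58)], array([-0.17,  0.72,  0.93,  1.55, -0.61,  1.18, -0.83]), np.float64(8.2792684076055e-05))
(np.False_, np.float64(-0.16618681271498037), [(np.float64(0.33), np.float64(-0.32), 0.25, 62), (np.float64(0.55), np.float64(0.32), 0.36, 36)], array([-0.17,  0.73,  0.93,  1.55, -0.62,  1.18, -0.83]), np.float64(0.00010191905248055867))
[0.51653805 0.18799294 0.30289919] [ 0.91656662 -0.39680263  0.00295596  0.04944247]
[ 0.03022982 -0.00863245  0.0048677 ]
```

```bash
cat > rv.py <<'E'
import sys
from sim import *
from bench import r
s=r.read_state();x=np.array(s["ee_pos"]);R0=R.from_quat(s["eef_rot"])
a=[float(v) for v in sys.argv[1:]]
print("lin",np.round((np.array(a[:3])-x)/.3,4),"rot",np.round((R.from_matrix(down(a[3]*np.pi/180))*R0.inv()).as_rotvec()/np.pi,4))
E
python3 rv.py .72 .01 .28 64
```

```text
lin [ 0.7329 -0.7506 -0.1484] rot [0.0284 0.0233 0.6147]
```

Emit:
apply_moves([
  {"linear": [0.733,-0.75,-0.148],"rot": [0.028,0.023,0.615],"grip": -0.4},
  {"linear": [0.733,-0.75,-0.148],"rot": [0.028,0.023,0.615],"grip": -0.4},
  {"linear": [0.733,-0.75,-0.148],"rot": [0.028,0.023,0.615],"grip": -0.4},
  {"linear": [0.733,-0.75,-0.148],"rot": [0.028,0.023,0.615],"grip": -0.4},
  {"linear": [0.733,-0.75,-0.148],"rot": [0.028,0.023,0.615],"grip": -0.4},
  {"linear": [0.733,-0.75,-0.148],"rot": [0.028,0.023,0.615],"grip": -0.4},
  {"linear": [0.733,-0.75,-0.148],"rot": [0.028,0.023,0.615],"grip": -0.4},
  {"linear": [0.733,-0.75,-0.148],"rot": [0.028,0.023,0.615],"grip": -0.4},
  {"linear": [0.733,-0.75,-0.148],"rot": [0.028,0.023,0.615],"grip": -0.4},
  {"linear": [0.733,-0.75,-0.148],"rot": [0.028,0.023,0.615],"grip": -0.4},
  {"linear": [0.733,-0.75,-0.148],"rot": [0.028,0.023,0.615],"grip": -0.4},
  {"linear": [0.733,-0.75,-0.148],"rot": [0.028,0.023,0.615],"grip": -0.4},
  {"linear": [0.733,-0.75,-0.148],"rot": [0.028,0.023,0.615],"grip": -0.4},
  {"linear": [0.733,-0.75,-0.148],"rot": [0.028,0.023,0.615],"grip": -0.4},
  {"linear": [0.733,-0.75,-0.148],"rot": [0.028,0.023,0.615],"grip": -0.4},
  {"linear": [0.733,-0.75,-0.148],"rot": [0.028,0.023,0.615],"grip": -0.4},
])

```text
time: 49.45
ee_pos: [0.7196, 0.0114, 0.2804]
eef_rot: [0.848, 0.53, 0.001, 0.0]
ft_force: [-0.2, 0.5, 0.1]
width: 0.0608
```

```bash
python3 j.py; python3 rv.py .47 -.28 .33 59
```

```text
49.45 [-0.477  0.603  0.684  1.127 -0.368  1.525 -0.323] [0.7196 0.0114 0.2804] [0.848 0.53  0.001 0.   ]
lin [-0.8318 -0.9714  0.1654] rot [-0.0002  0.0008 -0.0276]
```

Emit:
apply_moves([
  {"linear": [-0.83,-0.97,0.165],"rot": [0,0,-0.028],"grip": -0.4},
  {"linear": [-0.83,-0.97,0.165],"rot": [0,0,-0.028],"grip": -0.4},
  {"linear": [-0.83,-0.97,0.165],"rot": [0,0,-0.028],"grip": -0.4},
  {"linear": [-0.83,-0.97,0.165],"rot": [0,0,-0.028],"grip": -0.4},
  {"linear": [-0.83,-0.97,0.165],"rot": [0,0,-0.028],"grip": -0.4},
  {"linear": [-0.83,-0.97,0.165],"rot": [0,0,-0.028],"grip": -0.4},
  {"linear": [-0.83,-0.97,0.165],"rot": [0,0,-0.028],"grip": -0.4},
  {"linear": [-0.83,-0.97,0.165],"rot": [0,0,-0.028],"grip": -0.4},
  {"linear": [-0.83,-0.97,0.165],"rot": [0,0,-0.028],"grip": -0.4},
  {"linear": [-0.83,-0.97,0.165],"rot": [0,0,-0.028],"grip": -0.4},
  {"linear": [-0.83,-0.97,0.165],"rot": [0,0,-0.028],"grip": -0.4},
  {"linear": [-0.83,-0.97,0.165],"rot": [0,0,-0.028],"grip": -0.4},
])

```text
time: 50.65
ee_pos: [0.4716, -0.2777, 0.3291]
eef_rot: [0.869, 0.494, 0.001, 0.0]
ft_force: [0.6, -0.4, 0.4]
width: 0.0609
```

```bash
python3 j.py; python3 rv.py .429 -.18 .18 16.5
python3 - <<'E'
from sim import *
from bench import r
q=np.array(r.read_state()["joint_positions"])
for x,y,z,a in [(.429,-.18,.18,16.5),(.429,-.18,.06,16.5),(.43,-.3,.15,-8),(.4353,-.355,.072,-8),(.534,-.369,.072,-8)]:
    q=go(q,(x,y,z),np.radians(a),step=.04);print(np.round(q,2),np.round(F(q)[0],3))
E
```

```text
50.65 [-0.336  0.147  0.89   1.561 -0.116  1.487  0.022] [ 0.4716 -0.2777  0.3291] [0.869 0.494 0.001 0.   ]
lin [-0.142   0.3256 -0.497 ] rot [-0.      0.0005 -0.2375]
[-0.48 -0.03  0.77  1.96  0.03  1.2  -1.  ] [ 0.429 -0.18   0.18 ]
[-0.45  0.19  0.78  2.08 -0.17  0.93 -0.86] [ 0.429 -0.18   0.06 ]
[-0.33  0.23  0.92  1.85 -0.2   1.15 -1.05] [ 0.43 -0.3   0.15]
[-0.15  0.47  0.86  1.81 -0.41  1.05 -0.84] [ 0.435 -0.355  0.072]
[-0.08  0.66  0.79  1.55 -0.5   1.14 -0.89] [ 0.534 -0.369  0.072]
```

The posture is good again, and the model predicts clear joint limits all the way home. I hover over the cartridge and re-check its pose on the way.

Emit:
apply_moves([
  {"linear": [-0.142,0.326,-0.3],"rot": [0,0,-0.237],"grip": -0.4},
  {"linear": [-0.142,0.326,-0.3],"rot": [0,0,-0.237],"grip": -0.4},
  {"linear": [-0.142,0.326,-0.3],"rot": [0,0,-0.237],"grip": -0.4},
  {"linear": [-0.142,0.326,-0.3],"rot": [0,0,-0.237],"grip": -0.4},
  {"linear": [-0.142,0.326,-0.4],"rot": [0,0,-0.237],"grip": -0.4},
  {"linear": [-0.142,0.326,-0.497],"rot": [0,0,-0.237],"grip": -0.4},
  {"linear": [-0.142,0.326,-0.497],"rot": [0,0,-0.237],"grip": -0.4},
  {"linear": [-0.142,0.326,-0.497],"rot": [0,0,-0.237],"grip": -0.4},
])

```text
time: 51.45
ee_pos: [0.4283, -0.181, 0.1809]
eef_rot: [0.989, 0.145, 0.0, 0.001]
ft_force: [-0.0, -0.2, 1.1]
width: 0.0611
```

```bash
python3 j.py; python3 rv.py .429 -.18 .061 16.5
python3 - <<'E'
from h import *
for n in("scene","side"):
    c=r.camera(n)
    for t,z in(("cartridge",0),("gauge_tip",.031)):
        print(n,t,[(round(d["p"],2),np.round(at(c,d["location"],z)[:2],4).tolist()) for d in r.spot_point(t,c) if d["p"]>.3])
E
```

```text
51.45 [-0.493 -0.014  0.802  1.981  0.013  1.17  -0.976] [ 0.4283 -0.181   0.1809] [0.989 0.145 0.    0.001]
lin [ 0.0024  0.0032 -0.3996] rot [ 0.0005  0.0003 -0.0008]
scene cartridge [(0.78, [0.4335, -0.1808])]
scene gauge_tip [(0.65, [0.495, -0.1635])]
side cartridge [(0.72, [0.4258, -0.1751])]
side gauge_tip [(0.75, [0.4923, -0.1626]), (0.56, [0.4105, -0.138]), (0.49, [0.5644, 0.0267])]
```

Emit:
apply_moves([
  {"linear": [0.003,0.004,-0.1],"rot": [0,0,0],"grip": -0.4},
  {"linear": [0.003,0.004,-0.2],"rot": [0,0,0],"grip": -0.4},
  {"linear": [0.003,0.004,-0.3],"rot": [0,0,0],"grip": -0.4},
  {"linear": [0.003,0.004,-0.36],"rot": [0,0,0],"grip": -0.4},
  {"linear": [0.003,0.004,-0.397],"rot": [0,0,0],"grip": -0.4},
  {"linear": [0.003,0.004,-0.397],"rot": [0,0,0],"grip": -0.4},
  {"linear": [0.003,0.004,-0.397],"rot": [0,0,0],"grip": 1},
  {"linear": [0.003,0.004,-0.397],"rot": [0,0,0],"grip": 1},
  {"linear": [0.003,0.004,-0.397],"rot": [0,0,0],"grip": 1},
  {"linear": [0.003,0.004,-0.397],"rot": [0,0,0],"grip": 1},
  {"linear": [0.003,0.004,-0.397],"rot": [0,0,0],"grip": 1},
  {"linear": [0.003,0.004,-0.397],"rot": [0,0,0],"grip": 1},
  {"linear": [0.003,0.004,-0.397],"rot": [0,0,0],"grip": 1},
], newtons=50)

```text
time: 53.05
ee_pos: [0.4288, -0.1797, 0.0612]
eef_rot: [0.99, 0.144, 0.001, 0.0]
ft_force: [0.6, 1.4, 1.2]
width: 0.0178
```

```bash
python3 j.py; python3 rv.py .40 -.33 .25 -8
```

```text
53.05 [-0.431  0.214  0.8    2.099 -0.196  0.9   -0.803] [ 0.4288 -0.1797  0.0612] [0.99  0.144 0.001 0.   ]
lin [-0.0961 -0.5011  0.6294] rot [ 0.0003  0.0004 -0.1362]
```

Emit:
apply_moves([
  {"linear": [0,0,0.1],"rot": [0,0,0],"grip": 1},
  {"linear": [0,0,0.25],"rot": [0,0,0],"grip": 1},
  {"linear": [-0.03,-0.2,0.5],"rot": [0,0,-0.05],"grip": 1},
  {"linear": [-0.096,-0.501,0.629],"rot": [0,0,-0.136],"grip": 1},
  {"linear": [-0.096,-0.501,0.629],"rot": [0,0,-0.136],"grip": 1},
  {"linear": [-0.096,-0.501,0.629],"rot": [0,0,-0.136],"grip": 1},
  {"linear": [-0.096,-0.501,0.629],"rot": [0,0,-0.136],"grip": 1},
  {"linear": [-0.096,-0.501,0.629],"rot": [0,0,-0.136],"grip": 1},
  {"linear": [-0.096,-0.501,0.629],"rot": [0,0,-0.136],"grip": 1},
  {"linear": [-0.096,-0.501,0.629],"rot": [0,0,-0.136],"grip": 1},
])

```text
time: 54.05
ee_pos: [0.4003, -0.3289, 0.2491]
eef_rot: [0.998, -0.069, 0.0, 0.0]
ft_force: [-0.2, -0.5, -4.8]
width: 0.018
```

```bash
python3 j.py
python3 - <<'E'
from h import *
c=r.camera("wrist")
for t,z in(("guide_entry",.012),("guide_home",.012)):
    print(t,[(round(d["p"],2),np.round(at(c,d["location"],z,True)[:2],4).tolist()) for d in r.spot_point(t,c) if d["p"]>.3])
a=rect(c,.495,-.363,.012,half=.12,n=560)
b=c["frame"][:,:,::-1][250:420,180:420]
b=cv2.resize(b,(240,170));pad=np.zeros((560,240,3),np.uint8);pad[:170]=b
cv2.imwrite("pics/gu.png",np.hstack([a,pad]))
E
```

```text
54.05 [-0.331  0.105  1.008  1.768 -0.091  1.318 -1.011] [ 0.4003 -0.3289  0.2491] [ 0.998 -0.069  0.     0.   ]
guide_entry []
guide_home [(0.94, [0.5348, -0.3661])]
```

View pics/gu.png

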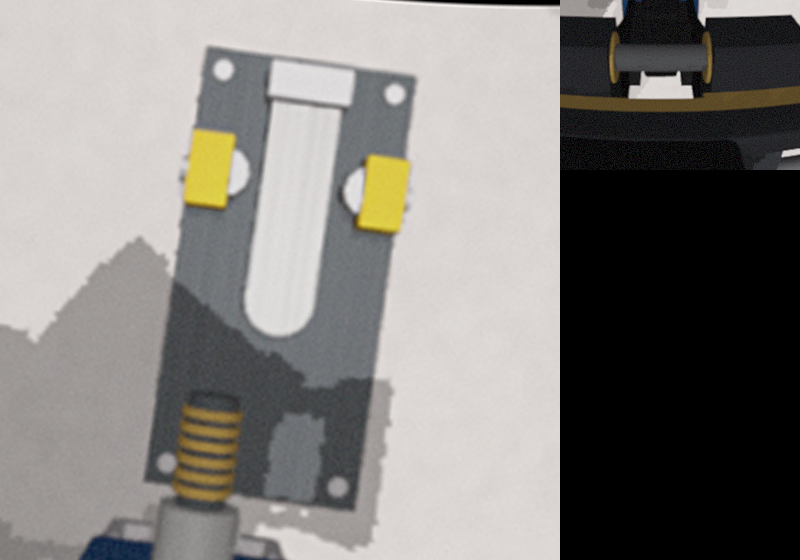

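Guide screws (223,69), (395,93), (167,462) and (338,487) give the centre (0.4958, −0.3635), yaw −8.0°. The nose at (278,337) puts the entry near (0.4348, −0.3556) and home near (0.5338, −0.3696). I lower the cartridge 6 mm short of the entry.

Emit:
apply_moves([
  {"linear": [0.095,-0.087,-0.2],"rot": [0,0,0],"grip": 1},
  {"linear": [0.095,-0.087,-0.35],"rot": [0,0,0],"grip": 1},
  {"linear": [0.095,-0.087,-0.45],"rot": [0,0,0],"grip": 1},
  {"linear": [0.095,-0.087,-0.5],"rot": [0,0,0],"grip": 1},
  {"linear": [0.095,-0.087,-0.54],"rot": [0,0,0],"grip": 1},
  {"linear": [0.095,-0.087,-0.565],"rot": [0,0,0],"grip": 1},
  {"linear": [0.095,-0.087,-0.575],"rot": [0,0,0],"grip": 1},
  {"linear": [0.095,-0.087,-0.575],"rot": [0,0,0],"grip": 1},
])

```text
time: 55.0
ee_pos: [0.4294, -0.3565, 0.0785]
eef_rot: [0.998, -0.069, 0.002, 0.001]
ft_force: [0.3, -0.8, -4.7]
width: 0.0178
```

```bash
python3 rv.py .4289 -.3548 .0735 -8.0
```

```text
lin [-0.0016  0.0058 -0.0168] rot [ 0.0007  0.0009 -0.0002]
```

Emit:
apply_moves([
  {"linear": [-0.001,0.005,-0.008],"rot": [0,0,0],"grip": 1},
  {"linear": [-0.001,0.005,-0.014],"rot": [0,0,0],"grip": 1},
  {"linear": [-0.001,0.005,-0.016],"rot": [0,0,0],"grip": 1},
  {"linear": [-0.001,0.005,-0.016],"rot": [0,0,0],"grip": 1},
])

```text
time: 55.4
ee_pos: [0.4287, -0.3548, 0.0732]
eef_rot: [0.998, -0.07, 0.001, 0.001]
ft_force: [-2.3, 3.0, 3.5]
width: 0.0172
```

```bash
python3 rv.py .4289 -.3548 .0735 -8.0
```

```text
lin [ 0.0005 -0.0001  0.0009] rot [ 0.0004  0.0006 -0.0002]
```

Emit:
apply_moves([
  {"linear": [0.013,-0.002,0.003],"rot": [0,0,0],"grip": 1},
  {"linear": [0.033,-0.005,0.003],"rot": [0,0,0],"grip": 1},
  {"linear": [0.053,-0.0075,0.003],"rot": [0,0,0],"grip": 1},
  {"linear": [0.073,-0.0102,0.003],"rot": [0,0,0],"grip": 1},
  {"linear": [0.093,-0.013,0.003],"rot": [0,0,0],"grip": 1},
  {"linear": [0.113,-0.0159,0.003],"rot": [0,0,0],"grip": 1},
  {"linear": [0.132,-0.0186,0.003],"rot": [0,0,0],"grip": 1},
])

```text
time: 56.1
ee_pos: [0.4685, -0.3605, 0.0735]
eef_rot: [0.998, -0.07, 0.001, 0.001]
ft_force: [0.2, 0.6, -4.6]
width: 0.0175
```

Emit:
apply_moves([
  {"linear": [0.03,-0.0042,0],"rot": [0,0,0],"grip": 1},
  {"linear": [0.06,-0.0084,0],"rot": [0,0,0],"grip": 1},
  {"linear": [0.09,-0.0127,0],"rot": [0,0,0],"grip": 1},
  {"linear": [0.115,-0.0162,0],"rot": [0,0,0],"grip": 1},
  {"linear": [0.14,-0.0197,0],"rot": [0,0,0],"grip": 1},
  {"linear": [0.165,-0.0232,0],"rot": [0,0,0],"grip": 1},
  {"linear": [0.165,-0.0232,0],"rot": [0,0,0],"grip": 1},
])

```text
time: 56.8
ee_pos: [0.5188, -0.3672, 0.0735]
eef_rot: [0.998, -0.069, 0.001, 0.001]
ft_force: [1.4, 1.6, -5.3]
width: 0.018
```

Now the last 15 mm, with about 3 mm of overrun against the stop.

Emit:
apply_moves([
  {"linear": [0.015,-0.0021,0],"rot": [0,0,0],"grip": 1},
  {"linear": [0.03,-0.0042,0],"rot": [0,0,0],"grip": 1},
  {"linear": [0.04,-0.0056,0],"rot": [0,0,0],"grip": 1},
  {"linear": [0.047,-0.0066,0],"rot": [0,0,0],"grip": 1},
  {"linear": [0.053,-0.0075,0],"rot": [0,0,0],"grip": 1},
  {"linear": [0.053,-0.0075,0],"rot": [0,0,0],"grip": 1},
])

```text
time: 57.4
ee_pos: [0.5344, -0.3694, 0.0738]
eef_rot: [0.998, -0.069, 0.001, 0.001]
ft_force: [3.0, 0.8, -4.7]
width: 0.0176
```

Emit:
apply_moves([
  {"linear": [0.004,-0.0006,0],"rot": [0,0,0],"grip": 1},
  {"linear": [0.009,-0.0013,0],"rot": [0,0,0],"grip": 1},
  {"linear": [0.013,-0.0018,0],"rot": [0,0,0],"grip": 1},
  {"linear": [0.013,-0.0018,0],"rot": [0,0,0],"grip": 1},
])

```text
time: 57.8
ee_pos: [0.5361, -0.3701, 0.0735]
eef_rot: [0.998, -0.07, -0.0, 0.0]
ft_force: [-4.7, 4.3, -0.1]
width: 0.0178
```

Emit:
apply_moves([
  {"linear": [0.004,-0.0006,0],"rot": [0,0,0],"grip": 1},
  {"linear": [0.007,-0.001,0],"rot": [0,0,0],"grip": 1},
  {"linear": [0.007,-0.001,0],"rot": [0,0,0],"grip": 1},
])

```text
time: 58.1
ee_pos: [0.5364, -0.3702, 0.0736]
eef_rot: [0.998, -0.07, -0.002, -0.001]
ft_force: [-12.5, 8.8, 6.5]
width: 0.0179
```

Emit:
apply_moves([
  {"linear": [-0.008,0.001,0],"rot": [0,0,0],"grip": 1},
  {"linear": [-0.008,0.001,0.003],"rot": [0,0,0],"grip": 0.3},
  {"linear": [-0.008,0.001,0.003],"rot": [0,0,0],"grip": 0},
  {"linear": [-0.008,0.001,0.003],"rot": [0,0,0],"grip": 0},
  {"linear": [-0.008,0.001,0.003],"rot": [0,0,0],"grip": 0},
  {"linear": [-0.008,0.001,0.1],"rot": [0,0,0],"grip": 0},
  {"linear": [-0.008,0.001,0.25],"rot": [0,0,0],"grip": 0},
  {"linear": [-0.3,0.1,0.55],"rot": [0,0,0],"grip": 0},
  {"linear": [-0.4,0.2,0.6],"rot": [0,0,0],"grip": 0},
  {"linear": [-0.4,0.2,0.6],"rot": [0,0,0],"grip": 0},
  {"linear": [-0.4,0.2,0.6],"rot": [0,0,0],"grip": 0},
])

```text
time: 59.2
ee_pos: [0.4173, -0.311, 0.2553]
eef_rot: [0.997, -0.071, 0.002, 0.0]
ft_force: [0.9, 0.8, 0.3]
width: 0.0435
```

```bash
python3 j.py
python3 - <<'E'
from h import *
c=r.camera("wrist")
for t,z in(("cartridge",.012),("gauge_tip",.043),("pusher",.003),("dish",0),("ring_gauge",0)):
    print(t,[(round(d["p"],2),np.round(at(c,d["location"],z,True)[:2],4).tolist()) for d in r.spot_point(t,c) if d["p"]>.3])
a=rect(c,.51,-.365,.052,half=.1,n=400)
d=r.camera("scene");f=d["frame"][:,:,::-1]
def z(x,y,w,h): return cv2.resize(np.ascontiguousarray(f[y:y+h,x:x+w]),(400,200 if h*2==w else 400),interpolation=2)
b=np.vstack([z(220,180,140,70),z(240,145,100,50)])
for t in("insert0","pusher","dish"):
    print(t,[(round(k["p"],2),np.round(at(d,k["location"],{"insert0":.007,"pusher":.003}.get(t,0))[:2],4).tolist()) for k in r.spot_point(t,d) if k["p"]>.3])
cv2.imwrite("pics/end.png",np.hstack([a,b]))
E
```

```text
59.2 [-0.418  0.11   1.057  1.757 -0.101  1.328 -1.052] [ 0.4173 -0.311   0.2553] [ 0.997 -0.071  0.002  0.   ]
cartridge [(0.79, [0.5338, -0.3747])]
gauge_tip [(0.66, [0.6019, -0.3768]), (0.35, [0.4305, 0.0493]), (0.33, [0.6448, 0.0486])]
pusher [(0.41, [0.4978, -0.3613])]
dish [(0.93, [0.4237, 0.0911])]
ring_gauge []
insert0 [(0.82, [0.6267, -0.0596]), (0.68, [0.5781, 0.1054]), (0.65, [0.6608, 0.0777]), (0.51, [0.5615, -0.0494]), (0.31, [0.6194, -0.0009])]
pusher [(0.74, [0.423, 0.0921])]
dish [(0.65, [0.4164, 0.081])]
```

View pics/end.png

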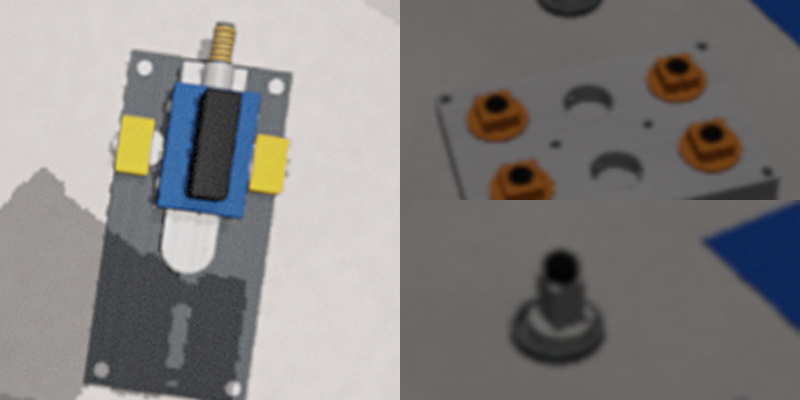

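The final views show the cartridge between both roller blocks with its front at the stop, block centre (210,151). All four inserts are flush and the pusher is upright in its dish at (558,310). I hand in.

```bash
python3 -c "
from bench import r
print(r.read_state()['time'],r.close_job())"
```

```text
the job is handed in; nothing more can be done
59.7 None
```

The station is set up and the job was handed in at 59.7 s of the 210 s; handing in reports no verdict.

**Inserts:** Four were on the mat, and each is in a corner pocket, pressed home with the pusher. Every press ended on a hard stop at the same height (tool at 79.6–79.7 mm). In both views taken after pressing, the flanges lie flush on the plate.

**Cartridge:** It slid on with almost no side force, was drawn in by the catches and then met the stop. In the last picture it sits about 1 mm from the line between the two rollers, with the gauge towards the stop.

**Pusher:** It stands upright in its dish and was set down at the height it was picked up from. One network reading put it 7–8 mm off the dish centre and another about 11 mm. The dish leaves only 6 mm of play and the picture shows the foot inside it, so I took those readings as noise.

**Bystanders:** The arm never went near the ring gauge, screwdriver or tray, but I did not measure them again at the end.

**What went wrong on the way:**
- The first insert touched the pocket wall with about 20 N, so I shifted it 2–3 mm and lowered it again.
- The first reach for the cartridge stopped short because two joints were at their limits. I moved the arm to a better posture and tried again, and nothing was touched.

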